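# Gauge a washed tube-adapter sleeve and sort it

### The arm

A 7-joint arm with a two-finger parallel gripper is mounted at the origin on the work surface. World frame = base frame: x ahead of the robot, y to its left, z up, the work surface at z = 0. Lengths are in m, angles in rad, forces in N, time in s.
With the tool pointing down it reaches from about 0.35 to 0.9 m from the base axis. Payload 8.1 kg.
Tool frame: the origin (TCP) lies on the centre line of the jaws, within the pads' length; the fingertips stand 17 mm ahead of it and the grasp point (between the pads) lies 2 mm behind it; z points along the fingers, y is the direction in which the jaws open and shut (so a half turn about z gives the same grasp; the last joint's range is limited). The gripper opens to 92 mm and grips with 3 to 60 N. Pads are 19 mm wide; open, the fingers measure 130 mm over their backs; the gripper's body (75 mm by 190 mm) begins 47 mm behind the grasp point.
Start: joints at [-1.346, 0.434, 0.025, 1.573, -0.012, 1.134, -0.075], TCP at [0.201, 0.592, 0.244] pointing down, gripper open.
Joint ranges: [-2.62, 2.62], [-0.44, 2.09], [-1.27, 1.32], [0.08, 2.57], [-1.32, 4.46], [0.12, 2], [-2.74, 2.74]. Speed limits (rad/s): [2.22, 2.22, 3.01, 3.01, 3.14, 3.14, 3.14].

### API

Orientations are given as a rotation vector (axis times angle).
In Python, from cell import arm gives the robot as it stands.
- The arm moves only by the shell command python3 -m creep 'ROWS' [FORCE]. ROWS is JSON, a list that holds one entry, the list of rows, each a list of 7 numbers: the shift along the world's x, y, z in cm, then the turn, a rotation vector about the world's x, y, z in degrees, then the opening, from -1 (shut) to 1 (fully open), so that 0 is half open. In form: [[[tx, ty, tz, ax, ay, az, jaw], ...]]. A call has 1 to 5 rows; each row is the pose to reach, as a shift and turn from the pose commanded when the call began; what a row does not reach only later rows make up. A row lasts 1/10 s, in which the tool goes at most 50 mm and 8.59 degrees, less where a joint would pass 70% of its speed; a pose out of reach is approached as far as the arm can. A call with a gripper value outside its range is refused whole. The fingers move at their own pace and stop on an object; FORCE is the grip in N (left out, the last holds). Time passes only in rows, so rows that repeat a pose let the fingers close. It gives the time, the measured TCP pose, the force and the opening at its end, in the units of the state.
- arm.observe(): the state, without advancing time (a new reading comes with each control period).
- arm.get_image(name): name is "scene" or "top"; returns the picture (384x512x3 uint8, red, green, blue); there is no depth.
- arm.camera_model(name): a dict with "vfov" (degrees; the focal length in pixels is half the picture's height over the tangent of half this angle, whatever the lens; pixels are square), "cx", "cy" (the principal point, pixels), "k1" (the pictures are not rectified: a ray, as slopes to the right and down, at radius r is drawn at 1 + k1 r^2 times it, then the intrinsics apply), "cam_to_world" (4x4, takes a point from camera to world coordinates). Camera axes: x right, y down, z forward; pixel columns grow to the right and rows downward; lengths in m; the calibration is good to about 2 mm. A picture is of the moment at which its call begins. camera_model takes no time and is no camera call.
- arm.sign_off(): hands the job in, once; it reports no verdict.
The state is a dict: "clock": time; "joints": joint angles; "dq": joint speeds; "joint_efforts": joint torques, N m; "position": TCP position; "ee_rot": TCP orientation; "force": force on the tool from outside, world axes, zero at the start; "ft_torque": the same for the moment, N m; "width": opening from 0.0 (shut) to 1.0 (fully open).
Only numpy, scipy, OpenCV 4.12 (cv2) and the standard library are available. Lean on these libraries where they do the work, as an engineer would, in place of code of your own. Each camera call takes 0.05 s, during which the arm holds its last target.

### The job

Take the sleeve lying on the yellow lane of the draining rack, thread it on the slanting gauge pin, guide it down in line with the pin as far as it will go without forcing, and let go of it there. If it went all the way down to the flange at the pin's foot, stand it on end in the green tray; if it stopped at the pin's shoulder, stand it on end in the red tray. Leave the sleeve on the white lane, the jar, the cassettes and the forceps alone.

Things in the scene. Friction and masses are not known exactly. Their poses are not given: they have to be found in the camera images.
- sleeve_a_mid (a point): pale-blue plastic sleeve A, a plain pipe open at both ends, outside diameter 33, length 60, 45 g. Lies on its side on one lane of the rack at the start. Both sleeves look alike outside; a sound bore is 22, a swollen one 15.5; which is which, the gauge must show. Point: middle of the sleeve, on its axis; x is the bore axis; either end may go first
- sleeve_b_mid (a point): pale-blue plastic sleeve B, a plain pipe open at both ends, outside diameter 33, length 60, 45 g. Lies on its side on one lane of the rack at the start. Both sleeves look alike outside; a sound bore is 22, a swollen one 15.5; which is which, the gauge must show. Point: middle of the sleeve, on its axis; x is the bore axis; either end may go first
- rack: fixed draining rack: steel drip tray 150 (x) x 160 (y) x 8 high with two lanes along its x. A lane is a pair of coated wire rails 5 thick, 20 apart, tops 16.5 above the bench; a sleeve lies in it without rolling, its axis 30 above the bench, along the rack's x. Yellow lane at y = +45 (this sleeve is to be checked), white lane at y = -45. Origin on the bench under the middle, z up
- gauge_pin: fixed steel gauge pin. Origin: centre of the face of the round flange (40 diameter) at its foot, 52 above the bench; z runs along the pin, away from the flange, leaning 45 degrees from upright; y is level. From the flange: 19 diameter up to z = 33, a cone (the shoulder) to z = 43, then a pilot 12 in diameter to z = 67, its point ending at z = 72
- pin_home (a point): point on the gauge pin's axis, z = 30 on the pin, same axes: here is the middle of a sound sleeve that has slid all the way down to the flange. The pin is carried by an aluminium block 56 wide (level, across the lean) and 70 high on a dark steel base plate 130 x 85 x 10; nothing of the stand lies above the flange's plane except the pin
- pin_stop (a point): point on the gauge pin's axis, z = 68 on the pin, same axes: here (within 3) is the middle of a swollen sleeve, which slides down the pilot and stops on the shoulder. Any sleeve has to be guided down in line with the pin, well centred: let go too high or held off-centre, even a sound one hangs crooked with its lower end on the shoulder. A push of 10 N is enough
- tray_green: open green plastic tray, fixed, 110 x 110 outside, 102 x 102 inside, floor 4 thick, walls 4 thick, 22 high above the bench; origin on the bench under its middle, z up. A sleeve stood on end in it has its middle 34 above the bench. The two trays may have changed places. For sleeves that fit
- tray_red: open red plastic tray, fixed, 110 x 110 outside, 102 x 102 inside, floor 4 thick, walls 4 thick, 22 high above the bench; origin on the bench under its middle, z up. A sleeve stood on end in it has its middle 34 above the bench. The two trays may have changed places. For swollen sleeves
- jar: bystander: loose white specimen jar with an orange cap, 52 in diameter, 62 high; origin at the middle of its underside
- cassettes: bystander: loose grey holder with six pastel tissue cassettes standing in it, 60 (x) x 92 (y) x 31 high; origin at the middle of its underside
- forceps: bystander: loose steel forceps lying on the bench, 130 long along x, 20 wide, 7 high; origin on the bench under the middle
Things that resemble listed ones, but are neither listed nor needed, are in the scene too. What is shaped like the part that bears sleeve_b_mid but brown or purple is not meant. Leave any turquoise look-alike of the part that bears sleeve_a_mid alone.

How it is judged:
On the way:
1. the sleeve from the yellow lane is on the gauge pin, slid as far as it goes (a sound one on the flange, a swollen one on the shoulder), and let go (((z of sleeve_a_mid in the frame of gauge_pin between 0.026 and 0.035 m and angle between the x axis of sleeve_a_mid and the z axis of gauge_pin, either way round below 0.2 rad and x of sleeve_a_mid in the frame of gauge_pin between -0.008 and 0.008 m and y of sleeve_a_mid in the frame of gauge_pin between -0.008 and 0.008 m and contact force between sleeve_a and the fingers below 0.05 N and linear speed of sleeve_a below 0.02 m/s and distance of sleeve_b_mid from where it was at the start of the episode below 0.025 m and y of sleeve_b_mid in the frame of rack below -0.03 m) or (z of sleeve_b_mid in the frame of gauge_pin between 0.06 and 0.075 m and angle between the x axis of sleeve_b_mid and the z axis of gauge_pin, either way round below 0.2 rad and x of sleeve_b_mid in the frame of gauge_pin between -0.008 and 0.008 m and y of sleeve_b_mid in the frame of gauge_pin between -0.008 and 0.008 m and contact force between sleeve_b and the fingers below 0.05 N and linear speed of sleeve_b below 0.02 m/s and distance of sleeve_a_mid from where it was at the start of the episode below 0.025 m and y of sleeve_a_mid in the frame of rack below -0.03 m))), for 0.2 s.
At the end, for the whole second after the job is handed in: The sleeve from the yellow lane stands on end (within 7 degrees, either end up) on the floor of the right tray, green if it went home on the flange, red if it stopped at the shoulder; it is released and at rest. The sleeve on the white lane is still there, within 25 mm of where it was (((x of sleeve_a_mid in the frame of tray_green between -0.037 and 0.037 m and y of sleeve_a_mid in the frame of tray_green between -0.037 and 0.037 m and z of sleeve_a_mid in the frame of tray_green between 0.03 and 0.038 m and angle between the x axis of sleeve_a_mid and the z axis of tray_green, either way round below 0.12 rad and contact force between sleeve_a and the fingers below 0.05 N and linear speed of sleeve_a below 0.02 m/s and distance of sleeve_b_mid from where it was at the start of the episode below 0.025 m and y of sleeve_b_mid in the frame of rack below -0.03 m) or (x of sleeve_b_mid in the frame of tray_red between -0.037 and 0.037 m and y of sleeve_b_mid in the frame of tray_red between -0.037 and 0.037 m and z of sleeve_b_mid in the frame of tray_red between 0.03 and 0.038 m and angle between the x axis of sleeve_b_mid and the z axis of tray_red, either way round below 0.12 rad and contact force between sleeve_b and the fingers below 0.05 N and linear speed of sleeve_b below 0.02 m/s and distance of sleeve_a_mid from where it was at the start of the episode below 0.025 m and y of sleeve_a_mid in the frame of rack below -0.03 m))); the robot touches nothing.
It fails at once if a bystander (jar, cassettes, forceps) is moved more than 30 mm (distance of any of jar, cassettes, forceps from where it was at the start of the episode above 0.03 m).
It fails at once if a sleeve is forced on the gauge (more than 45 N) (contact force between any of sleeve_a, sleeve_b and gauge_pin above 45 N).
It also fails if it takes over 53 s, if anything falls off the work surface, if the arm or the gripper's body presses on something with over 40 N, if the wrist force passes 120 N, or if a joint passes its speed limit or range.

## Working session

There is one attempt and no reset: what is moved stays moved. The work goes in short steps, Python scripts to look and compute and a shell command to move; the robot and the scene stay as the last step left them, time stands still between calls to the robot, and variables do not carry over. Pictures are saved under pics/ and viewed, and the job is handed in when it is done.

```bash
ls; mkdir -p pics
python3 - <<'E'
from cell import arm
import cv2,json
print(arm.observe())
for n in("scene","top"):
    im=arm.get_image(n); cv2.imwrite(f"pics/{n}0.png",cv2.cvtColor(im,cv2.COLOR_RGB2BGR)); print(n,arm.camera_model(n))
E
```

```text
pics
{'clock': 0.0, 'joints': array([-1.3456053 ,  0.43519271,  0.024971  ,  1.57411837, -0.01157453,
        1.1340095 , -0.07511557]), 'dq': array([-0.00022275,  0.00107268, -0.00099118, -0.00240228,  0.00118712,
        0.00106648,  0.00044216]), 'joint_efforts': array([-7.05934308e-04, -6.67835927e+01,  9.84759629e-01, -3.14475989e+01,
       -6.05568825e-02,  4.20987722e-02,  1.91971912e-04]), 'position': array([0.2011192 , 0.59122859, 0.24295552]), 'ee_rot': array([-5.12688519e-01, -3.09938015e+00,  2.48279761e-03]), 'force': array([-0.97929531,  0.13737984, -0.04904772]), 'ft_torque': array([-0.01888887,  0.04371194, -0.00219515]), 'width': 1.0002813213083672}
scene {'vfov': 42.55144889338474, 'cx': 247.14901493613024, 'cy': 194.2159049808199, 'k1': -0.2137740207025373, 'cam_to_world': array([[-0.17134487,  0.74193221, -0.64821102,  1.4618286 ],
       [ 0.98501327,  0.14219359, -0.09762095,  0.13936518],
       [ 0.01974333, -0.6552233 , -0.75517721,  1.18581214],
       [ 0.        ,  0.        ,  0.        ,  1.        ]])}
top {'vfov': 44.62889233092731, 'cx': 259.405402614834, 'cy': 189.71949956346828, 'k1': 0.05833295123108242, 'cam_to_world': array([[-4.73532762e-04, -9.80082013e-01,  1.98592608e-01,
         2.67943593e-01],
       [-9.99980390e-01, -7.76055585e-04, -6.21433803e-03,
         1.99241558e-02],
       [ 6.24467983e-03, -1.98591656e-01, -9.80062426e-01,
         1.27982087e+00],
       [ 0.00000000e+00,  0.00000000e+00,  0.00000000e+00,
         1.00000000e+00]])}
```

View pics/scene0.png

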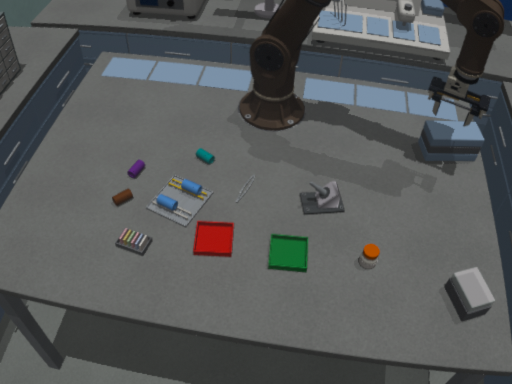

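View pics/top0.png

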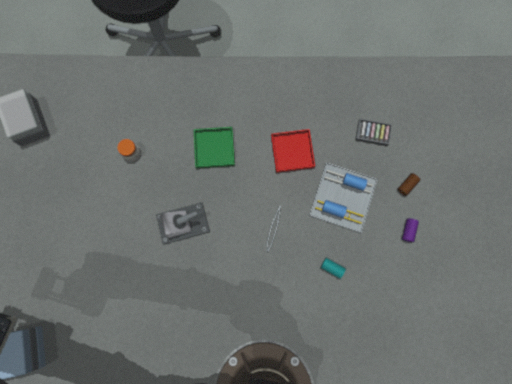

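The things that could be taken for the sleeve (pixels in the top view) are the blue one on the yellow lane at (334,210), the blue one on the white lane at (355,183), a turquoise one at (333,268), a brown one at (409,184) and a purple one at (410,230). I choose (334,210) and will check it in close crops.

```bash
cat > h.py <<'E'
import numpy as np, cv2
from cell import arm
from scipy.spatial.transform import Rotation as R
def K(m,h=384):
    f=h/2/np.tan(np.radians(m['vfov'])/2); return f
def ray(name,u,v):
    m=arm.camera_model(name); f=K(m); d=np.array([(u-m['cx'])/f,(v-m['cy'])/f]); s=d.copy()
    for _ in range(30): s=d/(1+m['k1']*(s@s))
    T=m['cam_to_world']; return T[:3,3],T[:3,:3]@np.array([s[0],s[1],1])
def atz(name,u,v,z):
    o,d=ray(name,u,v); return o+d*(z-o[2])/d[2]
def proj(name,p):
    m=arm.camera_model(name); f=K(m); T=m['cam_to_world']; c=T[:3,:3].T@(np.array(p)-T[:3,3]); s=c[:2]/c[2]; s=s*(1+m['k1']*(s@s)); return s*f+[m['cx'],m['cy']]
def tri(pt,ps):
    o1,d1=ray('top',*pt);o2,d2=ray('scene',*ps)
    A=np.c_[d1,-d2]; t=np.linalg.lstsq(A,o2-o1,rcond=None)[0]; a=o1+t[0]*d1;b=o2+t[1]*d2
    return (a+b)/2,np.linalg.norm(a-b)
def crop(src,out,x0,y0,w,h,k):
    im=cv2.imread(src)[y0:y0+h,x0:x0+w]; im=cv2.resize(im,None,fx=k,fy=k,interpolation=cv2.INTER_CUBIC)
    for i in range(0,w,10): cv2.putText(im,str(x0+i),(i*k,8),0,.3,(0,0,255),1); cv2.line(im,(i*k,10),(i*k,14),(0,0,255),1)
    for i in range(0,h,10): cv2.putText(im,str(y0+i),(0,i*k+4),0,.3,(0,0,255),1)
    cv2.imwrite(out,im)
E
python3 - <<'E'
from h import *
crop('pics/top0.png','pics/c_rack.png',305,155,80,80,7)
crop('pics/top0.png','pics/c_pin.png',150,195,65,50,10)
crop('pics/scene0.png','pics/c_pin_s.png',295,170,55,50,11)
crop('pics/scene0.png','pics/c_rack_s.png',140,165,80,65,8)
E
```

```text
(no output)
```

View pics/c_rack.png

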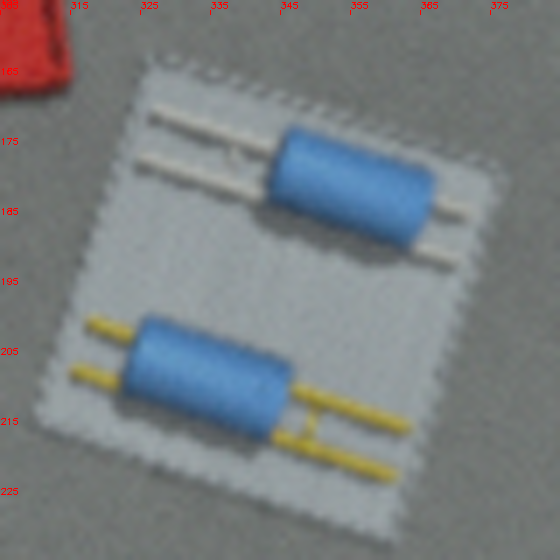

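View pics/c_pin.png

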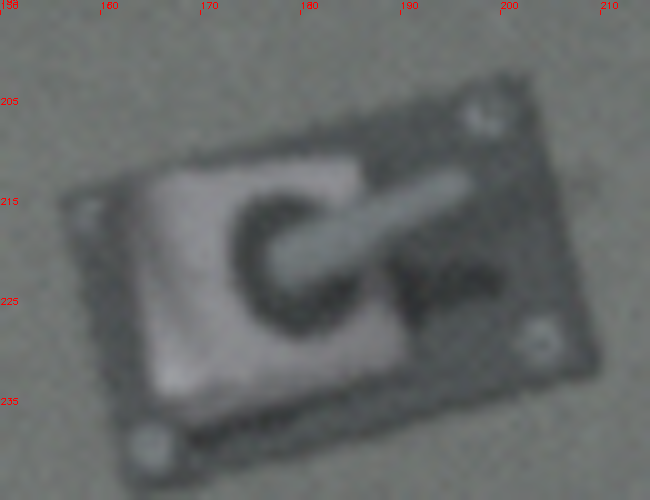

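View pics/c_pin_s.png

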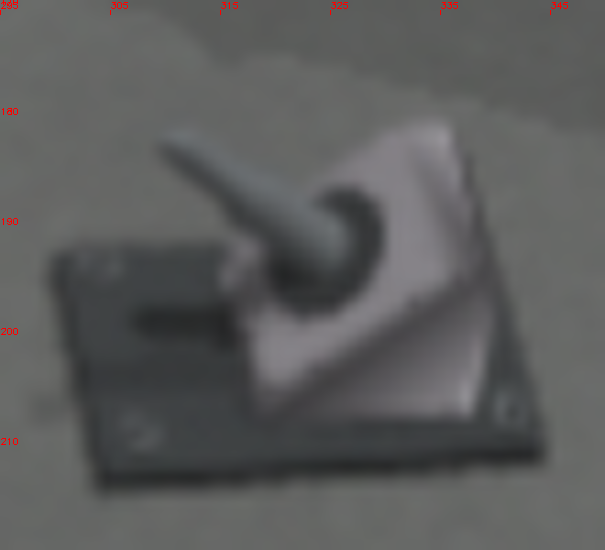

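View pics/c_rack_s.png

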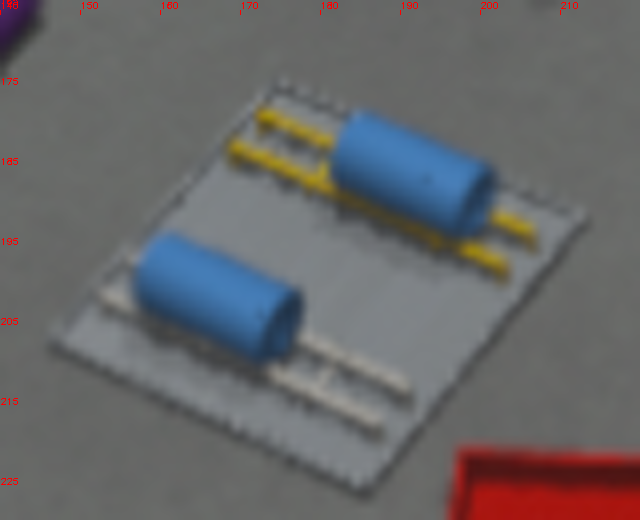

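The crops show the pale-blue sleeve on the yellow lane, at about (334.5,209) in the top view. The flange centre is near (179.7,221.2) top / (324.5,192.7) scene. The pin tip is near (196.8,213) top / (310,182.5) scene.

```bash
cat > meas.py <<'E'
from h import *
def blue(src,box):
    im=cv2.imread(src); h=cv2.cvtColor(im,cv2.COLOR_BGR2HSV)
    m=cv2.inRange(h,(98,110,60),(120,255,255)); k=np.zeros_like(m); x0,y0,x1,y1=box; k[y0:y1,x0:x1]=m[y0:y1,x0:x1]
    c=max(cv2.findContours(k,0,2)[0],key=cv2.contourArea); M=cv2.moments(k,True)
    return (M['m10']/M['m00'],M['m01']/M['m00']),cv2.minAreaRect(c)
E
python3 - <<'E'
from meas import *
t,rt=blue('pics/top0.png',(315,195,352,222)); s,rs=blue('pics/scene0.png',(178,172,206,198))
print(t,rt,s,rs); print('tri',tri(t,s), 'z.03',atz('top',*t,.03),atz('scene',*s,.03))
t2,r2=blue('pics/top0.png',(338,168,372,195)); print('white',t2,atz('top',*t2,.03))
for n,p in dict(a=(326.4,163.5),b=(376.9,179.5),c=(362,232),d=(310.5,214.5)).items(): print('rack',n,atz('top',*p,.008))
Y=[(317.8,201),(363.6,215.8),(315.5,207.5),(361.5,223)]
q=[atz('top',*p,.0165) for p in Y]; print(q); print([np.degrees(np.arctan2(*(q[i+1]-q[i])[1::-1])) for i in(0,2)])
print('flange',tri((179.7,221.2),(324.5,192.7)),atz('top',179.7,221.2,.052))
print('tip',tri((196.8,213),(310,182.5)),atz('top',196.8,213,.052+.072*.7071))
for p in [(156,214),(203,202.5),(210,232),(162,244)]: print('base',atz('top',*p,.01))
for n,b in dict(g=(190,120,240,172),r=(268,125,318,178)).items():
    im=cv2.imread('pics/top0.png').astype(int); B,G,Rr=im[...,0],im[...,1],im[...,2]
    m=((G>Rr+30)&(G>B+30)) if n=='g' else ((Rr>G+60)&(Rr>B+60))
    k=np.zeros(m.shape,np.uint8); x0,y0,x1,y1=b;k[y0:y1,x0:x1]=m[y0:y1,x0:x1]
    r=cv2.minAreaRect(max(cv2.findContours(k,0,2)[0],key=cv2.contourArea)); print(n,r,atz('top',*r[0],.018))
E
```

```text
(334.09322033898303, 208.52542372881356) ((334.29998779296875, 208.60000610351562), (22.452171325683594, 10.435514450073242), 18.434947967529297) (191.08241758241758, 186.25274725274724) ((191.10345458984375, 186.2586212158203), (20.089887619018555, 9.322757720947266), 23.198589324951172)
tri (array([ 0.46958543, -0.18964975,  0.02922265]), np.float64(0.0006013777482742047)) z.03 [ 0.46950243 -0.18982224  0.03      ] [ 0.4702657  -0.18911952  0.03      ]
white (354.7130434782609, 181.4304347826087) [ 0.54451639 -0.24846647  0.03      ]
rack a [ 0.60083276 -0.17606829  0.008     ]
rack b [ 0.55490758 -0.31485533  0.008     ]
rack c [ 0.4085746  -0.26705733  0.008     ]
rack d [ 0.45638519 -0.1283181   0.008     ]
[array([ 0.49250464, -0.1481721 ,  0.0165    ]), array([ 0.45177039, -0.27149428,  0.0165    ]), array([ 0.47445592, -0.14142624,  0.0165    ]), array([ 0.43206723, -0.26491244,  0.0165    ])]
[np.float64(-108.27878060173171), np.float64(-108.94563433710552)]
flange (array([0.43265052, 0.22477635, 0.04608677]), np.float64(0.0033018650601791084)) [0.43196577 0.22213532 0.052     ]
tip (array([0.44670381, 0.17412892, 0.09762576]), np.float64(0.00432974265400443)) [0.44605354 0.17127486 0.1029112 ]
base [0.45742107 0.29409545 0.01      ]
base [0.48926931 0.16699848 0.01      ]
base [0.40801911 0.14606737 0.01      ]
base [0.37584807 0.2743433  0.01      ]
g ((213.44923400878906, 146.58615112304688), (38.052433013916016, 38.884483337402344), 86.8201675415039) [0.64674563 0.1405343  0.018     ]
r ((292.68463134765625, 149.9769287109375), (38.32673263549805, 39.567081451416016), 82.87498474121094) [ 0.6372294  -0.08130208  0.018     ]
```

```bash
cat > ov.py <<'E'
from h import *
def pinpts(x,y,yaw):
    L=np.array([np.cos(yaw),np.sin(yaw),0]); z=(L+[0,0,1])/2**.5; yv=np.array([-L[1],L[0],0]); xv=np.cross(yv,z); o=np.array([x,y,.052])
    ring=lambda r,h:[o+z*h+r*(np.cos(a)*xv+np.sin(a)*yv) for a in np.linspace(0,2*np.pi,33)]
    lines=[ring(.02,0),ring(.0095,0),ring(.0095,.033),ring(.006,.043),ring(.006,.067),[o,o+z*.072]]
    return o,z,xv,yv,lines
def draw(src,out,name,box,k,lines):
    x0,y0,w,h=box; im=cv2.imread(src)[y0:y0+h,x0:x0+w]; im=cv2.resize(im,None,fx=k,fy=k,interpolation=cv2.INTER_CUBIC)
    for l in lines:
        p=np.array([(proj(name,q)-[x0,y0]+.5)*k for q in l]); cv2.polylines(im,[np.int32(p*8)],False,(0,255,255),1,cv2.LINE_AA,3)
    cv2.imwrite(out,im)
E
python3 - <<'E'
from ov import *
*_,l=pinpts(.432,.222,np.radians(-75.6))
draw('pics/top0.png','pics/o1t.png','top',(155,195,55,50),12,l)
draw('pics/scene0.png','pics/o1s.png','scene',(295,170,55,50),12,l)
a,b=cv2.imread('pics/o1t.png'),cv2.imread('pics/o1s.png'); cv2.imwrite('pics/o1.png',cv2.resize(np.vstack([a,b])[:, :],(500,909)) if 0 else cv2.resize(np.hstack([a,b]),(800,364)))
E
```

```text
(no output)
```

View pics/o1t.png

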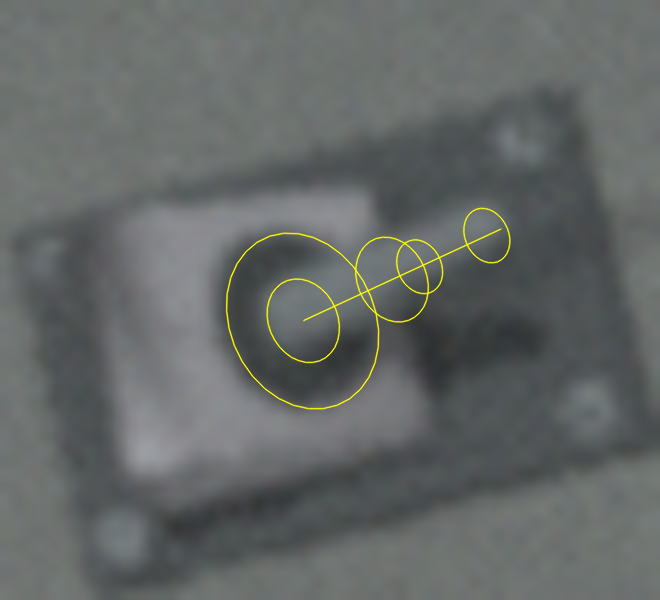

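View pics/o1s.png

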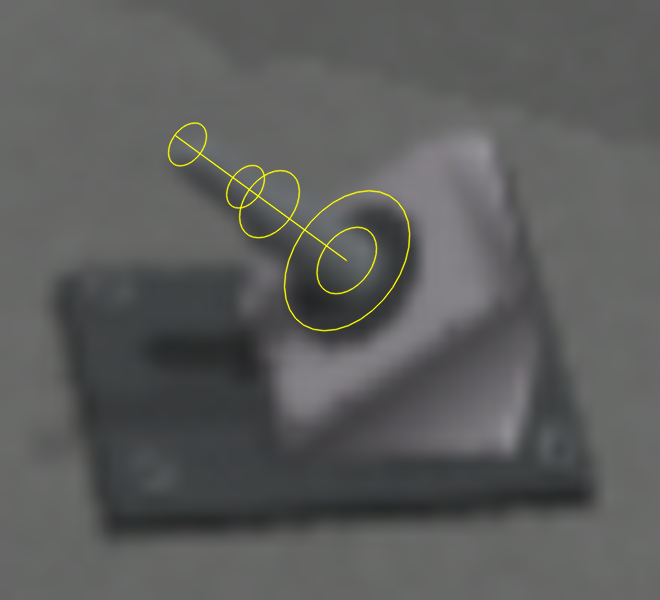

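```bash
cat > ovr.sh <<'E'
python3 - "$@" <<'P'
import sys
from ov import *
x,y,w=map(float,sys.argv[1:4])
*_,l=pinpts(x,y,np.radians(w))
draw('pics/top0.png','/tmp/t.png','top',(158,200,45,40),11,l)
draw('pics/scene0.png','/tmp/s.png','scene',(300,175,40,40),11,l)
a,b=cv2.imread('/tmp/t.png'),cv2.imread('/tmp/s.png')
im=np.hstack([a,b[:, :305+0]]) if 0 else np.hstack([a[:, :400],b[:, :400]])
im=cv2.convertScaleAbs(im,alpha=1.5,beta=-30)
cv2.imwrite(sys.argv[4],im)
P
E
bash ovr.sh .4337 .2242 -75.7 pics/o2.png
```

```text
(no output)
```

View pics/o2.png

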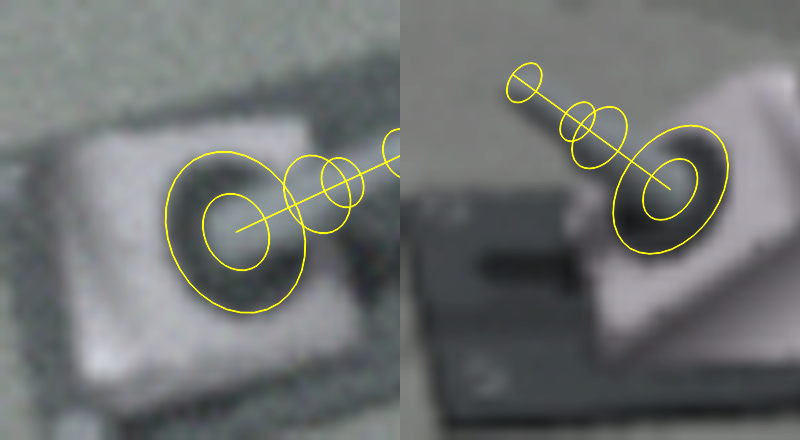

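```bash
sed -i "s/(158,200,45,40),11/(168,200,36,36),11/; s/(300,175,40,40),11/(304,174,36,36),11/" ovr.sh; bash ovr.sh .4339 .2240 -74.6 pics/o3.png
```

```text
(no output)
```

View pics/o3.png

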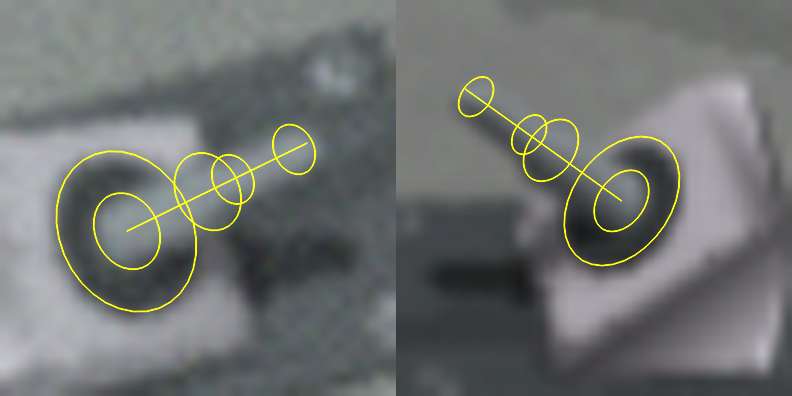

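```bash
cat > plan.py <<'E'
from h import *
def Rdown(yaw):  # tool x at yaw, tool z down
    y=np.radians(yaw); x=np.array([np.cos(y),np.sin(y),0]); z=np.array([0,0,-1.]); return np.c_[x,np.cross(z,x),z]
def pinframe(yaw,lean=45):
    w=np.radians(yaw);L=np.array([np.cos(w),np.sin(w),0]); a=np.radians(lean); z=L*np.sin(a)+np.array([0,0,np.cos(a)]); yv=np.array([-L[1],L[0],0]); return np.c_[np.cross(yv,z),yv,z]
def Rpin(yaw,th=0,lean=45): # tool x = -pin z ; th about pin axis
    F=pinframe(yaw,lean); xv,yv,z=F.T; t=np.radians(th); tz=np.cos(t)*(xv)+np.sin(t)*yv  # xv = points down-lean
    x=-z; return np.c_[x,np.cross(tz,x),tz]
def go(p,Rt):
    s=arm.observe(); R0=R.from_rotvec(s['ee_rot']); d=(np.array(p)-s['position'])*100; r=(R.from_matrix(Rt)*R0.inv()).as_rotvec(degrees=True)
    print('clock %.2f'%s['clock'],'pos',s['position'].round(4),'joints',s['joints'].round(2),'w %.3f'%s['width'],'F',s['force'].round(1))
    print('shift cm',d.round(2),'|%.1f|'%np.linalg.norm(d),'turn deg',r.round(2),'|%.1f|'%np.linalg.norm(r))
E
python3 - <<'E'
from plan import *
print(Rpin(-75.3).round(2))
go([.45,.15,.25],Rdown(71.4+50)); go([.468,-.1952,.15],Rdown(71.4))
E
```

```text
[[-0.18  0.97  0.18]
 [ 0.68  0.25 -0.68]
 [-0.71  0.   -0.71]]
clock 0.10 pos [0.2011 0.5913 0.243 ] joints [-1.35  0.44  0.02  1.57 -0.01  1.13 -0.08] w 0.997 F [-0.8 -0.2 -0.2]
shift cm [ 24.89 -44.13   0.7 ] |50.7| turn deg [  0.07  -0.05 -39.82] |39.8|
clock 0.10 pos [0.2011 0.5913 0.243 ] joints [-1.35  0.44  0.02  1.57 -0.01  1.13 -0.08] w 0.997 F [-0.8 -0.2 -0.2]
shift cm [ 26.69 -78.65  -9.3 ] |83.6| turn deg [ 5.000e-02 -8.000e-02 -8.982e+01] |89.8|
```

```bash
python3 -m creep '[[[2.4,-4,0.1,0,0,-4,0.2],[4.8,-8,0.2,0,0,-8,0.2],[7.2,-12,0.3,0,0,-13,0.2],[10,-16,0.4,0,0,-18,0.2],[12.5,-20,0.5,0,0,-22,0.2]]]'
python3 -m creep '[[[2.4,-4,0,0,0,-4,0.2],[4.8,-8,0,0,0,-8,0.2],[7.2,-12,0,0,0,-13,0.2],[9.6,-16,0,0,0,-18,0.2],[12,-20.5,0,0,0,-22,0.2]]]'
```

```text
clock: 0.6
position: [0.3271, 0.3897, 0.2486]
ee_rot: [1.1, 2.943, -0.0]
force: [0.7, -0.3, 0.7]
width: 0.628
clock: 1.1
position: [0.4463, 0.1862, 0.2487]
ee_rot: [-1.64, -2.679, -0.0]
force: [0.7, 0.3, -0.2]
width: 0.601
```

```bash
python3 -c "
from plan import *
go([.468,-.1952,.12],Rdown(71.4))"
```

```text
clock 1.10 pos [0.4463 0.1862 0.2487] joints [-0.81  0.2   0.36  1.92 -0.08  1.04  0.06] w 0.601 F [ 0.7  0.3 -0.2]
shift cm [  2.17 -38.14 -12.87] |40.3| turn deg [-1.000e-02  1.000e-02 -4.566e+01] |45.7|
```

```bash
python3 -m creep '[[[0.3,-4.5,-1,0,0,-5,0.2],[0.6,-9,-2,0,0,-10,0.2],[0.9,-13.5,-3,0,0,-16,0.2],[1.1,-18,-4,0,0,-21,0.2],[1.3,-22,-5,0,0,-26,0.2]]]'
python3 -m creep '[[[0.3,-4,-1.5,0,0,-4,0.2],[0.6,-8,-3,0,0,-8,0.2],[0.8,-12,-4.5,0,0,-13,0.2],[0.9,-16.1,-6,0,0,-19.6,0.2],[0.9,-16.1,-7.8,0,0,-19.6,0.2]]]'
python3 - <<'E'
from plan import *
go([.468,-.1952,.031],Rdown(71.4))
im=cv2.cvtColor(arm.get_image('top'),cv2.COLOR_RGB2BGR); cv2.imwrite('pics/t1.png',im)
im=cv2.cvtColor(arm.get_image('scene'),cv2.COLOR_RGB2BGR); cv2.imwrite('pics/s1.png',im)
crop('pics/t1.png','/tmp/a.png',295,155,80,80,5); crop('pics/s1.png','/tmp/b.png',150,130,80,80,5)
cv2.imwrite('pics/c1.png',np.hstack([cv2.imread('/tmp/a.png'),cv2.imread('/tmp/b.png')]))
E
```

```text
clock: 1.6
position: [0.4583, -0.0346, 0.1984]
ee_rot: [2.203, 2.24, 0.0]
force: [0.6, 0.1, 0.8]
width: 0.598
clock: 2.1
position: [0.4674, -0.1996, 0.1207]
ee_rot: [2.554, 1.822, -0.002]
force: [-1.1, 0.7, -0.3]
width: 0.601
clock 2.10 pos [ 0.4674 -0.1996  0.1207] joints [-0.17  0.44  0.62  2.04 -0.36  0.77  0.34] w 0.601 F [-1.1  0.7 -0.3]
shift cm [ 0.06  0.44 -8.97] |9.0| turn deg [0.23 0.08 0.41] |0.5|
```

View pics/c1.png

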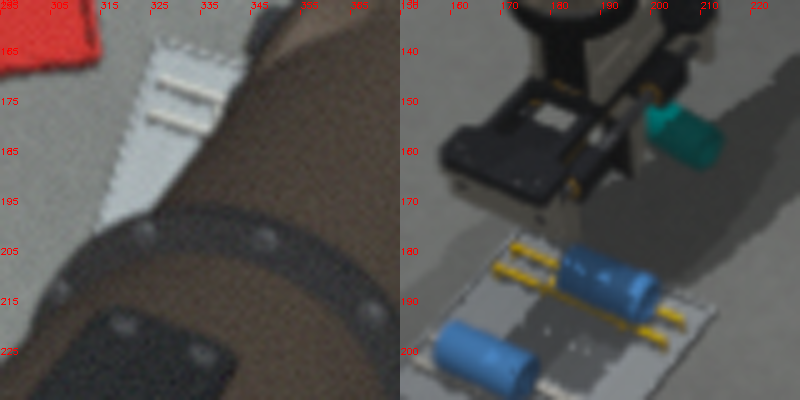

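The top view is hidden by the arm. The scene view shows the gripper above the yellow-lane sleeve at about (191,187), with the jaws across its axis. I'm going down.

```bash
python3 -m creep '[[[0,0.3,-2,0,0,0.3,0.2],[0,0.3,-4,0,0,0.3,0.2],[0,0.3,-5.5,0,0,0.3,0.2],[0,0.3,-6.5,0,0,0.3,0.2],[0,0.3,-6.5,0,0,0.3,0.2]]]'
python3 - <<'E'
from plan import *
go([.468,-.1952,.031],Rdown(71.4))
im=cv2.cvtColor(arm.get_image('scene'),cv2.COLOR_RGB2BGR); cv2.imwrite('pics/s2.png',im)
crop('pics/s2.png','pics/c2.png',160,150,60,60,9)
E
```

```text
clock: 2.7
position: [0.4675, -0.1893, 0.0552]
ee_rot: [-2.54, -1.846, 0.001]
force: [-0.5, -0.2, -0.1]
width: 0.598
clock 2.70 pos [ 0.4675 -0.1893  0.0552] joints [-0.11  0.54  0.53  2.09 -0.46  0.63  0.42] w 0.598 F [-0.5 -0.2 -0.1]
shift cm [ 0.05 -0.59 -2.42] |2.5| turn deg [-0.05 -0.08 -0.6 ] |0.6|
```

View pics/c2.png

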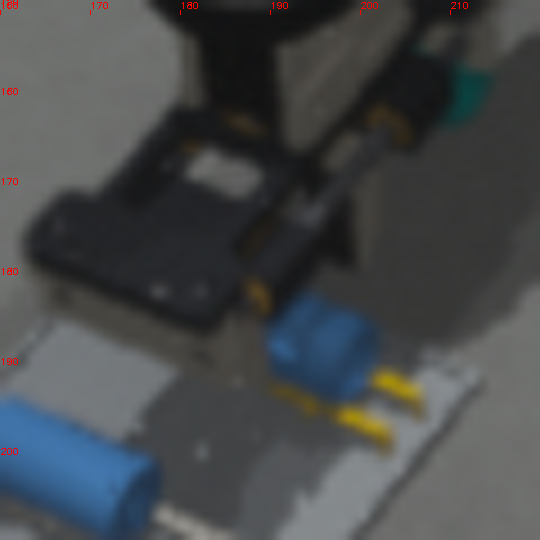

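The fingers straddle the sleeve at about (195,188). I correct by y -0.6, go down the rest of the way and grip lightly.

```bash
python3 -m creep '[[[0,-0.6,0,0,0,-0.6,0.2],[0,-0.6,-1.2,0,0,-0.6,0.2],[0,-0.6,-2.4,0,0,-0.6,0.2],[0,-0.6,-2.4,0,0,-0.6,0.2],[0,-0.6,-2.4,0,0,-0.6,0.2]]]'
python3 - <<'E'
from plan import *
go([.468,-.1952,.031],Rdown(71.4))
E
```

```text
clock: 3.25
position: [0.4673, -0.1963, 0.0312]
ee_rot: [-2.552, -1.831, 0.001]
force: [0.5, -0.2, 0.0]
width: 0.6
clock 3.25 pos [ 0.4673 -0.1963  0.0312] joints [-0.07  0.58  0.49  2.1  -0.49  0.58  0.46] w 0.600 F [ 0.5 -0.2  0. ]
shift cm [ 0.07  0.11 -0.02] |0.1| turn deg [-0.02 -0.07  0.1 ] |0.1|
```

```bash
python3 -m creep '[[[0,0,0,0,0,0,-0.6],[0,0,0,0,0,0,-0.6],[0,0,0,0,0,0,-0.6],[0,0,0,0,0,0,-0.6],[0,0,0,0,0,0,-0.6]]]' 15
python3 -m creep '[[[0,0,1,0,0,0,-0.6],[0,0,2.5,0,0,0,-0.6],[0,0,4,0,0,0,-0.6],[0,0,6,0,0,0,-0.6],[0,0,8,0,0,0,-0.6]]]'
python3 - <<'E'
from plan import *
go([.468,-.1952,.031],Rdown(71.4))
im=cv2.cvtColor(arm.get_image('scene'),cv2.COLOR_RGB2BGR); cv2.imwrite('pics/s3.png',im)
crop('pics/s3.png','pics/c3.png',155,130,70,70,8)
E
```

```text
clock: 3.75
position: [0.468, -0.1964, 0.032]
ee_rot: [2.552, 1.831, 0.001]
force: [0.4, -1.1, 1.7]
width: 0.34
clock: 4.25
position: [0.4674, -0.1964, 0.1129]
ee_rot: [-2.553, -1.831, 0.0]
force: [-0.8, -0.4, -0.9]
width: 0.342
clock 4.25 pos [ 0.4674 -0.1964  0.1129] joints [-0.16  0.45  0.61  2.04 -0.38  0.76  0.35] w 0.342 F [-0.8 -0.4 -0.9]
shift cm [ 0.06  0.12 -8.19] |8.2| turn deg [-0.   -0.02  0.1 ] |0.1|
```

View pics/c3.png

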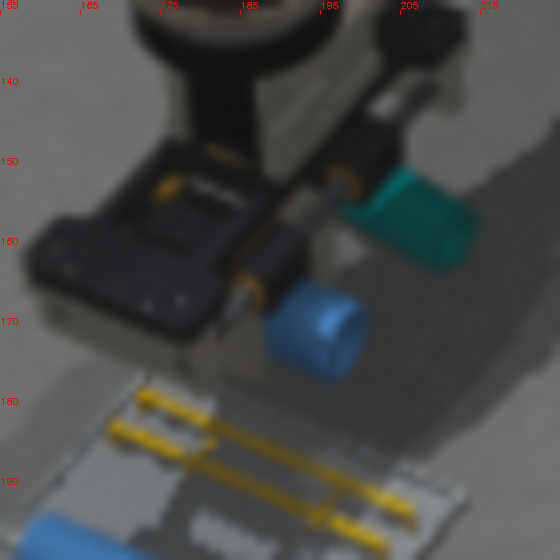

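The sleeve is held in the jaws and lifted (blue end at about (196,170)), and the yellow lane is empty. Next is the approach pose above the pin.

```bash
cat >> plan.py <<'E'
PIN=dict(x=.434,y=.2238,yaw=-75.3,th=0); OFF=np.array([.0072,0,.0017])
def pinpose(h,dx=0,dy=0):
    F=pinframe(PIN['yaw']); o=np.array([PIN['x'],PIN['y'],.052]); Rt=Rpin(PIN['yaw'],PIN['th']); return o+F@[dx,dy,h]-Rt@OFF,Rt
E
python3 - <<'E'
from plan import *
p,Rt=pinpose(.120); print(p); go(p,Rt); p[2]+=.08; go(p,Rt)
E
```

```text
[0.45651896 0.13796282 0.14314606]
clock 4.30 pos [ 0.4688 -0.1972  0.1156] joints [-0.16  0.45  0.61  2.04 -0.37  0.76  0.35] w 0.340 F [ 0.6 -0.9  2. ]
shift cm [-1.23 33.52  2.75] |33.7| turn deg [-45.6    1.79  31.6 ] |55.5|
clock 4.30 pos [ 0.4688 -0.1972  0.1156] joints [-0.16  0.45  0.61  2.04 -0.37  0.76  0.35] w 0.340 F [ 0.6 -0.9  2. ]
shift cm [-1.23 33.52 10.75] |35.2| turn deg [-45.6    1.79  31.6 ] |55.5|
```

```bash
python3 -m creep '[[[0,2,3,-4,0.2,3,-0.6],[-0.2,5,6,-9,0.4,6,-0.6],[-0.4,8.5,9,-14,0.5,9.5,-0.6],[-0.5,12,10,-18,0.7,12.5,-0.6],[-0.6,16,10.7,-23,0.9,16,-0.6]]]'
python3 -m creep '[[[-0.1,3.5,0,-4.5,0.2,3.1,-0.6],[-0.2,7,0,-9,0.4,6.2,-0.6],[-0.3,10.5,0,-13.5,0.5,9.4,-0.6],[-0.5,14,0,-18,0.7,12.5,-0.6],[-0.6,17.5,0,-22.6,0.9,15.6,-0.6]]]'
python3 - <<'E'
from plan import *
p,Rt=pinpose(.120); go(p,Rt)
E
```

```text
clock: 4.8
position: [0.4626, -0.0623, 0.2122]
ee_rot: [2.073, 1.936, -0.326]
force: [0.3, 0.5, -0.7]
width: 0.339
clock: 5.3
position: [0.4559, 0.1145, 0.2108]
ee_rot: [1.543, 1.945, -0.609]
force: [0.8, -0.5, 0.1]
width: 0.343
clock 5.30 pos [0.4559 0.1145 0.2108] joints [-1.37  0.53  0.77  1.99  0.37  1.09 -0.61] w 0.343 F [ 0.8 -0.5  0.1]
shift cm [ 0.06  2.34 -6.76] |7.2| turn deg [-1.77 -0.38  1.53] |2.4|
```

```bash
python3 -m creep '[[[0,2.3,-0.5,-1.8,-0.4,1.5,-0.6],[0,2.3,-3,-1.8,-0.4,1.5,-0.6],[0,2.3,-5,-1.8,-0.4,1.5,-0.6],[0,2.3,-6,-1.8,-0.4,1.5,-0.6],[0,2.3,-6,-1.8,-0.4,1.5,-0.6]]]'
python3 - <<'E'
from plan import *
p,Rt=pinpose(.120); go(p,Rt)
for n in('top','scene'): cv2.imwrite(f'pics/{n}4.png',cv2.cvtColor(arm.get_image(n),cv2.COLOR_RGB2BGR))
go(p,Rt)
crop('pics/top4.png','/tmp/a.png',165,185,50,60,8); crop('pics/scene4.png','/tmp/b.png',290,155,50,60,8)
cv2.imwrite('pics/c4.png',np.hstack([cv2.imread('/tmp/a.png'),cv2.imread('/tmp/b.png')]))
E
```

```text
clock: 5.8
position: [0.4557, 0.1353, 0.1499]
ee_rot: [1.5, 1.938, -0.622]
force: [0.7, -0.3, -0.5]
width: 0.341
clock 5.80 pos [0.4557 0.1353 0.1499] joints [-1.36  0.66  0.72  2.01  0.34  1.   -0.66] w 0.341 F [ 0.7 -0.3 -0.5]
shift cm [ 0.08  0.27 -0.67] |0.7| turn deg [-0.01 -0.09  0.2 ] |0.2|
clock 5.90 pos [0.4564 0.1354 0.151 ] joints [-1.36  0.65  0.73  2.01  0.34  1.   -0.66] w 0.341 F [-0.8  0.2 -0.4]
shift cm [ 0.01  0.26 -0.79] |0.8| turn deg [-0.1  -0.01  0.23] |0.2|
```

View pics/c4.png

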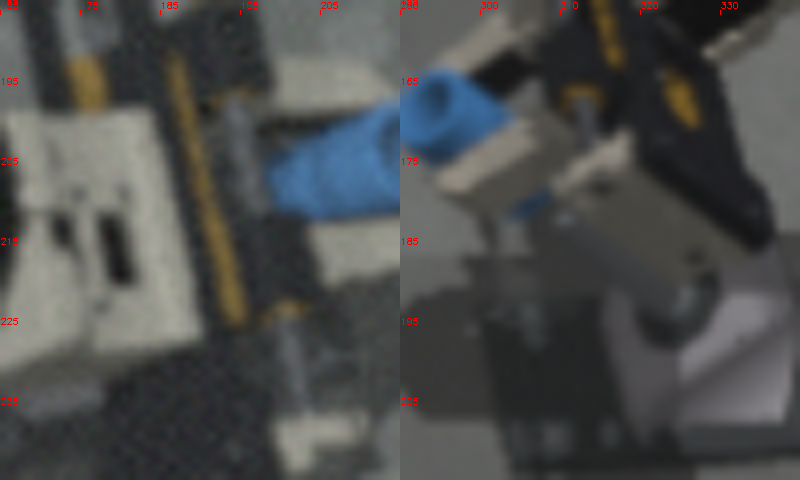

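```bash
cat > sl.py <<'E'
from plan import *
from ov import draw,pinpts
def sleeve_lines(OFF=OFF):
    s=arm.observe(); Rt=R.from_rotvec(s['ee_rot']).as_matrix(); P=s['position']+Rt@OFF; ax=-Rt[:,0]; u=Rt[:,1]; v=Rt[:,2]
    ring=lambda c,r:[c+r*(np.cos(a)*u+np.sin(a)*v) for a in np.linspace(0,2*np.pi,33)]
    A=P+ax*.03;B=P-ax*.03
    return P,[ring(A,.0165),ring(A,.011),ring(B,.0165)]+[[A+.0165*(np.cos(t)*u+np.sin(t)*v),B+.0165*(np.cos(t)*u+np.sin(t)*v)] for t in np.arange(0,6.28,np.pi/2)]
def pair(t,s,out,bt,bs,k,lines):
    draw(t,'/tmp/a.png','top',bt,k,lines); draw(s,'/tmp/b.png','scene',bs,k,lines)
    im=np.hstack([cv2.imread('/tmp/a.png'),cv2.imread('/tmp/b.png')]); cv2.imwrite(out,cv2.convertScaleAbs(im,alpha=1.4,beta=0))
E
python3 - <<'E'
from sl import *
P,l=sleeve_lines(); print(P)
pair('pics/top4.png','pics/scene4.png','pics/o4.png',(190,185,40,44),(284,150,40,44),10,l)
E
```

```text
[0.45539957 0.13917374 0.14474046]
```

View pics/o4.png

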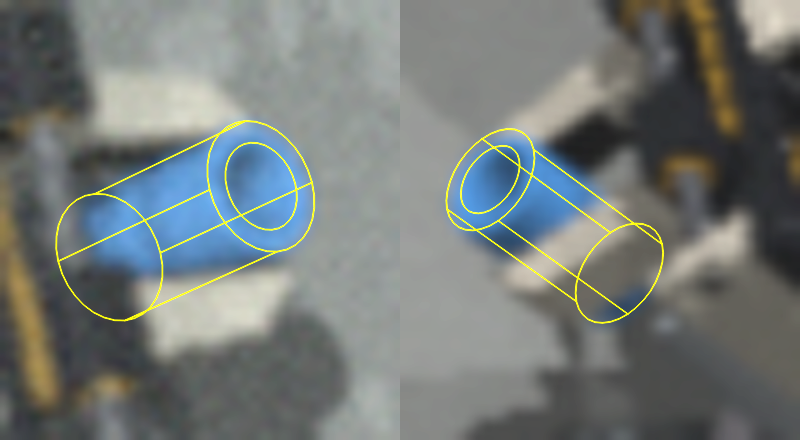

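Run:
```python
from sl import *
P,l=sleeve_lines()
pair('pics/top4.png','pics/scene4.png','/tmp/x.png',(206,193,20,22),(284,158,20,22),20,l[:2]); a=cv2.imread('/tmp/x.png')
pair('pics/top4.png','pics/scene4.png','/tmp/x.png',(206,193,20,22),(284,158,20,22),20,[]); b=cv2.imread('/tmp/x.png')
cv2.imwrite('pics/o5.png',cv2.resize(np.vstack([a,b]),None,fx=.68,fy=.68,interpolation=cv2.INTER_AREA))
```

```text
(no output)
```

View pics/o5.png

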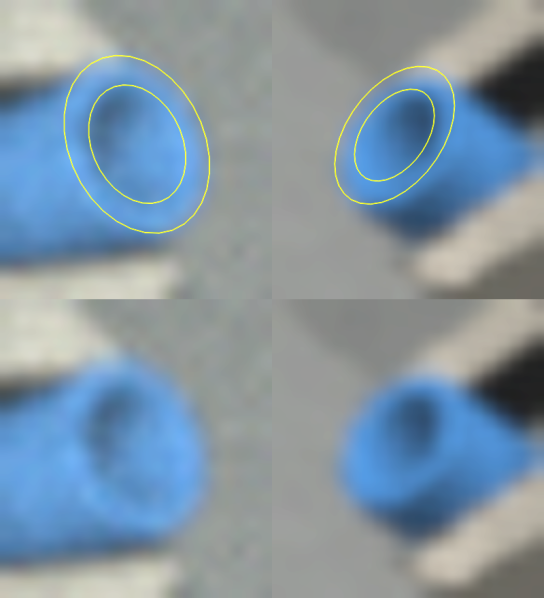

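```bash
cat > cmp.py <<'E'
import sys
import ov
from ov import *
P0=ov.proj
ov.proj=lambda n,p: P0(n,p)+(np.array([.5,.45]) if n=='scene' else 0)
x,y,w=map(float,sys.argv[1:4])
o,z,xv,yv,l=pinpts(x,y,np.radians(w))
def sil(name):
    T=arm.camera_model(name)['cam_to_world'][:3,3]; out=[l[0]]
    for r,a,b in((.0095,0,.033),(.006,.043,.067)):
        c=o+z*(a+b)/2; n=np.cross(z,T-c); n/=np.linalg.norm(n)
        for s in(1,-1): out.append([o+z*a+s*r*n,o+z*b+s*r*n])
    out.append([o+z*.07-.003*yv,o+z*.072,o+z*.07+.003*yv]); return out
ims=[]
for L in(1,0):
    draw('pics/top0.png','/tmp/t.png','top',(170,203,31,31),25,sil('top') if L else [])
    draw('pics/scene0.png','/tmp/s.png','scene',(306,177,27,31),25,sil('scene') if L else [])
    ims.append(np.hstack([cv2.imread('/tmp/t.png'),cv2.imread('/tmp/s.png')]))
im=ims[0] if len(sys.argv)<6 else np.vstack(ims)
im=cv2.convertScaleAbs(im,alpha=1.8,beta=-40)
f=min(800/im.shape[1],600/im.shape[0]); cv2.imwrite(sys.argv[4],cv2.resize(im,None,fx=f,fy=f,interpolation=cv2.INTER_AREA))
E
python3 cmp.py .4337 .2236 -75.5 pics/o6.png
```

```text
(no output)
```

View pics/o6.png

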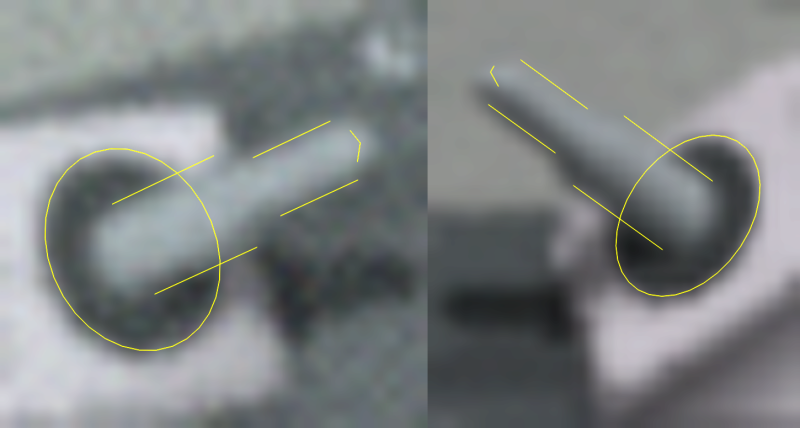

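The overlay fits in both views after allowing for a scene camera bias of about +0.5 px in each direction, which the held sleeve showed as well. I take the pin at (.4338, .2232), yaw -75.5.

```bash
sed -i "s/^PIN=.*; OFF/PIN=dict(x=.4338,y=.2232,yaw=-75.5,th=0); OFF/" plan.py
cat > st.py <<'E'
import sys
from plan import *
s=arm.observe(); Rt=R.from_rotvec(s['ee_rot']).as_matrix(); F=pinframe(PIN['yaw']); o=np.array([PIN['x'],PIN['y'],.052])
P=s['position']+Rt@OFF; print('sleeve in pin frame mm',((P-o)@F*1000).round(1),'force in pin frame',(s['force']@F).round(1),'torque',(s['ft_torque']@F).round(2))
for h in sys.argv[1:]:
    p,Rq=pinpose(float(h)/1000); go(p,Rq)
E
python3 st.py 120 100 80; python3 -c "
from plan import *
print('pin z axis',pinframe(-75.5).T.round(3))"
```

```text
sleeve in pin frame mm [-4.200e+00 -1.000e-01  1.269e+02] force in pin frame [ 0.1 -0.8 -0.6] torque [-0.06  0.88  0.03]
clock 5.90 pos [0.4564 0.1354 0.151 ] joints [-1.36  0.65  0.73  2.01  0.34  1.   -0.66] w 0.341 F [-0.8  0.2 -0.4]
shift cm [-0.04  0.19 -0.79] |0.8| turn deg [-0.1  -0.01  0.03] |0.1|
clock 5.90 pos [0.4564 0.1354 0.151 ] joints [-1.36  0.65  0.73  2.01  0.34  1.   -0.66] w 0.341 F [-0.8  0.2 -0.4]
shift cm [-0.39  1.56 -2.2 ] |2.7| turn deg [-0.1  -0.01  0.03] |0.1|
clock 5.90 pos [0.4564 0.1354 0.151 ] joints [-1.36  0.65  0.73  2.01  0.34  1.   -0.66] w 0.341 F [-0.8  0.2 -0.4]
shift cm [-0.74  2.93 -3.62] |4.7| turn deg [-0.1  -0.01  0.03] |0.1|
pin z axis [[ 0.177 -0.685 -0.707]
 [ 0.968  0.25   0.   ]
 [ 0.177 -0.685  0.707]]
```

```bash
python3 -m creep '[[[0,0.2,-0.8,0,0,0,-0.6],[0,0.2,-0.8,0,0,0,-0.6],[-0.2,0.9,-1.5,0,0,0,-0.6],[-0.4,1.55,-2.2,0,0,0,-0.6],[-0.4,1.55,-2.2,0,0,0,-0.6]]]'; python3 st.py 95 85
python3 - <<'E'
from sl import *
for n in('top','scene'): cv2.imwrite(f'pics/{n}5.png',cv2.cvtColor(arm.get_image(n),cv2.COLOR_RGB2BGR))
P,l=sleeve_lines(); print(P)
pair('pics/top5.png','pics/scene5.png','pics/o7.png',(185,185,40,44),(288,158,40,44),10,l[:2])
E
```

```text
clock: 6.4
position: [0.4517, 0.1527, 0.1271]
ee_rot: [1.498, 1.94, -0.62]
force: [-0.2, -0.1, -0.7]
width: 0.344
sleeve in pin frame mm [-0.  -0.4 97.3] force in pin frame [ 0.5 -0.2 -0.5] torque [-0.05  0.87  0.01]
clock 6.40 pos [0.4517 0.1527 0.1271] joints [-1.36  0.7   0.7   2.    0.31  0.98 -0.68] w 0.344 F [-0.2 -0.1 -0.7]
shift cm [-0.01  0.17 -0.16] |0.2| turn deg [-0.09 -0.1  -0.14] |0.2|
clock 6.40 pos [0.4517 0.1527 0.1271] joints [-1.36  0.7   0.7   2.    0.31  0.98 -0.68] w 0.344 F [-0.2 -0.1 -0.7]
shift cm [-0.18  0.85 -0.87] |1.2| turn deg [-0.09 -0.1  -0.14] |0.2|
[0.45102645 0.15516853 0.12179215]
```

View pics/o7.png

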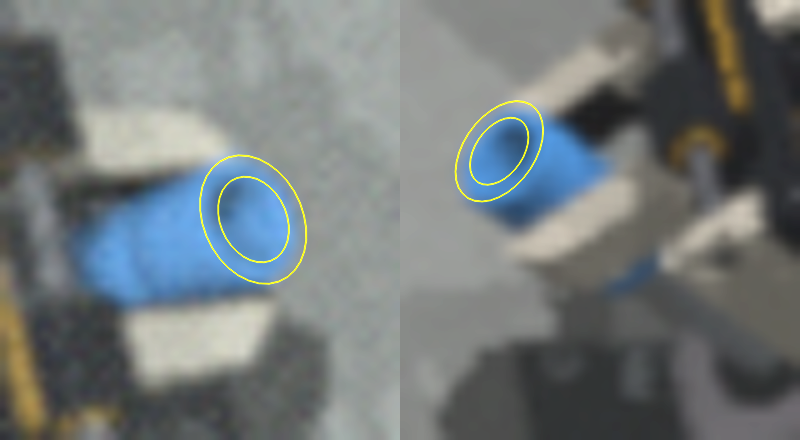

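The upper rim matches the overlay (top view at about (210,207), scene at about (298,173)). No contact force so far, so I carry on along the pin.

```bash
python3 -m creep '[[[-0.1,0.5,-0.5,0,0,0,-0.6],[-0.2,0.85,-0.9,0,0,0,-0.6],[-0.2,0.85,-0.9,0,0,0,-0.6]]]'; python3 st.py 80
python3 -m creep '[[[-0.1,0.35,-0.35,0,0,0,-0.6],[-0.1,0.35,-0.35,0,0,0,-0.6]]]'; python3 st.py 75
```

```text
clock: 6.8
position: [0.4499, 0.1604, 0.1186]
ee_rot: [1.499, 1.939, -0.62]
force: [-0.1, 0.4, -0.7]
width: 0.342
sleeve in pin frame mm [ 0.4 -0.2 85.7] force in pin frame [ 0.2  0.  -0.8] torque [-0.09  0.86  0.01]
clock 6.80 pos [0.4499 0.1604 0.1186] joints [-1.37  0.72  0.69  1.99  0.3   0.98 -0.69] w 0.342 F [-0.1  0.4 -0.7]
shift cm [-0.09  0.43 -0.38] |0.6| turn deg [-0.09 -0.07 -0.07] |0.1|
clock: 7.0
position: [0.449, 0.1637, 0.1154]
ee_rot: [1.5, 1.939, -0.62]
force: [0.3, 0.2, -0.3]
width: 0.343
sleeve in pin frame mm [ 0.3 -0.2 81. ] force in pin frame [ 0.1  0.3 -0.3] torque [-0.03  0.84 -0.04]
clock 7.00 pos [0.449  0.1637 0.1154] joints [-1.37  0.73  0.69  1.99  0.3   0.98 -0.7 ] w 0.343 F [ 0.3  0.2 -0.3]
shift cm [-0.09  0.44 -0.4 ] |0.6| turn deg [-0.09 -0.06 -0.05] |0.1|
```

```bash
python3 -m creep '[[[-0.1,0.35,-0.35,0,0,0,-0.6],[-0.1,0.4,-0.4,0,0,0,-0.6]]]'; python3 st.py 
python3 -m creep '[[[-0.05,0.2,-0.2,0,0,0,-0.6],[-0.05,0.2,-0.2,0,0,0,-0.6]]]'; python3 st.py 70
```

```text
clock: 7.2
position: [0.4479, 0.1677, 0.1114]
ee_rot: [1.5, 1.939, -0.62]
force: [0.7, -1.0, -0.8]
width: 0.34
sleeve in pin frame mm [ 0.2 -0.2 75.3] force in pin frame [1.4 0.4 0.3] torque [-0.02  0.86  0.  ]
clock: 7.4
position: [0.4475, 0.1695, 0.1095]
ee_rot: [1.5, 1.939, -0.62]
force: [0.9, -0.1, -0.2]
width: 0.344
sleeve in pin frame mm [ 0.2 -0.2 72.7] force in pin frame [0.4 0.9 0.1] torque [-0.08  0.86 -0.04]
clock 7.40 pos [0.4475 0.1695 0.1095] joints [-1.37  0.74  0.68  1.98  0.29  0.97 -0.7 ] w 0.344 F [ 0.9 -0.1 -0.2]
shift cm [-0.04  0.2  -0.17] |0.3| turn deg [-0.09 -0.05 -0.04] |0.1|
```

```bash
python3 -m creep '[[[-0.05,0.2,-0.2,0,0,0,-0.6],[-0.05,0.2,-0.2,0,0,0,-0.6]]]'; python3 st.py 
python3 -m creep '[[[-0.05,0.2,-0.2,0,0,0,-0.6],[-0.05,0.2,-0.2,0,0,0,-0.6]]]'; python3 st.py 65
```

```text
clock: 7.6
position: [0.447, 0.1714, 0.1075]
ee_rot: [1.5, 1.939, -0.62]
force: [-0.2, 0.5, -1.4]
width: 0.346
sleeve in pin frame mm [ 0.2 -0.2 69.8] force in pin frame [ 0.6 -0.1 -1.4] torque [-0.06  0.82 -0.02]
clock: 7.8
position: [0.4465, 0.1735, 0.1055]
ee_rot: [1.5, 1.939, -0.62]
force: [-0.2, -0.2, -0.8]
width: 0.344
sleeve in pin frame mm [ 0.1 -0.1 66.9] force in pin frame [ 0.7 -0.3 -0.5] torque [-0.03  0.87 -0.05]
clock 7.80 pos [0.4465 0.1735 0.1055] joints [-1.37  0.75  0.67  1.98  0.28  0.97 -0.71] w 0.344 F [-0.2 -0.2 -0.8]
shift cm [-0.02  0.15 -0.13] |0.2| turn deg [-0.1  -0.05 -0.03] |0.1|
```

```bash
python3 -m creep '[[[-0.05,0.2,-0.2,0,0,0,-0.6],[-0.05,0.2,-0.2,0,0,0,-0.6]]]'; python3 st.py 
python3 -m creep '[[[-0.05,0.2,-0.2,0,0,0,-0.6],[-0.05,0.2,-0.2,0,0,0,-0.6]]]'; python3 st.py 60
```

```text
clock: 8.0
position: [0.446, 0.1755, 0.1035]
ee_rot: [1.5, 1.939, -0.62]
force: [0.1, 0.2, -0.4]
width: 0.344
sleeve in pin frame mm [ 0.1 -0.1 64. ] force in pin frame [ 0.2  0.2 -0.4] torque [-0.04  0.9  -0.06]
clock: 8.2
position: [0.4455, 0.1775, 0.1015]
ee_rot: [1.5, 1.939, -0.62]
force: [-0.1, -0.8, -1.2]
width: 0.343
sleeve in pin frame mm [ 0.  -0.1 61.2] force in pin frame [ 1.4 -0.3 -0.3] torque [-0.05  0.86 -0.04]
clock 8.20 pos [0.4455 0.1775 0.1015] joints [-1.37  0.76  0.67  1.97  0.28  0.97 -0.71] w 0.343 F [-0.1 -0.8 -1.2]
shift cm [-0.01  0.09 -0.08] |0.1| turn deg [-0.1  -0.05 -0.04] |0.1|
```

Past the shoulder (61 < 68) with no force, so this sleeve looks sound. I continue onto the 19 mm section in small steps.

```bash
python3 -m creep '[[[-0.05,0.2,-0.2,0,0,0,-0.6],[-0.05,0.2,-0.2,0,0,0,-0.6]]]'; python3 st.py 
python3 -m creep '[[[-0.05,0.2,-0.2,0,0,0,-0.6],[-0.1,0.4,-0.4,0,0,0,-0.6],[-0.1,0.4,-0.4,0,0,0,-0.6]]]'; python3 st.py 50
python3 - <<'E'
from sl import *
for n in('top','scene'): cv2.imwrite(f'pics/{n}6.png',cv2.cvtColor(arm.get_image(n),cv2.COLOR_RGB2BGR))
P,l=sleeve_lines()
pair('pics/top6.png','pics/scene6.png','pics/o8.png',(190,195,26,30),(296,165,26,30),15,l[:2])
E
```

```text
clock: 8.4
position: [0.445, 0.1795, 0.0995]
ee_rot: [1.5, 1.939, -0.62]
force: [0.6, -0.2, -0.5]
width: 0.341
sleeve in pin frame mm [-0.  -0.1 58.3] force in pin frame [ 0.6  0.5 -0.1] torque [-0.    0.87  0.05]
clock: 8.7
position: [0.444, 0.1836, 0.0954]
ee_rot: [1.5, 1.939, -0.62]
force: [-0.8, 0.2, -0.3]
width: 0.34
sleeve in pin frame mm [-0.1 -0.1 52.4] force in pin frame [-0.  -0.7 -0.5] torque [-0.05  0.8  -0.01]
clock 8.70 pos [0.444  0.1836 0.0954] joints [-1.38  0.77  0.66  1.96  0.27  0.97 -0.72] w 0.340 F [-0.8  0.2 -0.3]
shift cm [-0.04  0.16 -0.18] |0.2| turn deg [-0.09 -0.06 -0.05] |0.1|
```

View pics/o8.png

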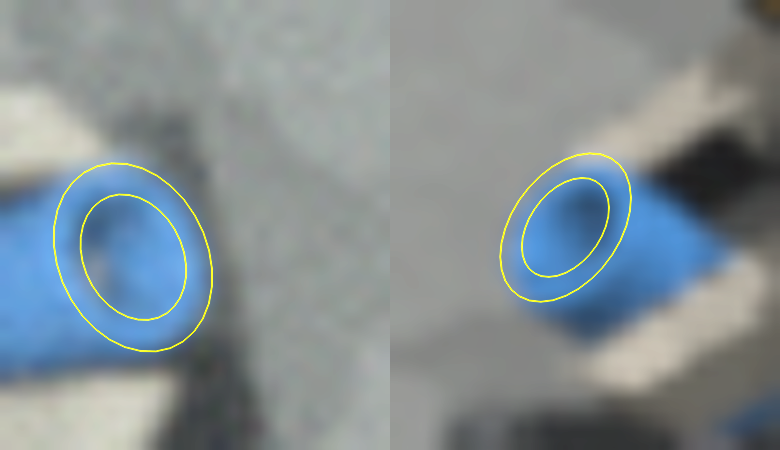

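A grey speck at the lower left of the bore in the top view, at about (196,213), is the pin tip starting to show. I'm continuing down.

```bash
python3 -m creep '[[[-0.05,0.2,-0.2,0,0,0,-0.6],[-0.1,0.4,-0.4,0,0,0,-0.6],[-0.1,0.4,-0.4,0,0,0,-0.6]]]'; python3 st.py 
python3 -m creep '[[[-0.05,0.2,-0.2,0,0,0,-0.6],[-0.1,0.4,-0.4,0,0,0,-0.6],[-0.1,0.4,-0.4,0,0,0,-0.6]]]'; python3 st.py 35
python3 - <<'E'
from sl import *
for n in('top','scene'): cv2.imwrite(f'pics/{n}7.png',cv2.cvtColor(arm.get_image(n),cv2.COLOR_RGB2BGR))
P,l=sleeve_lines()
pair('pics/top7.png','pics/scene7.png','pics/o9.png',(185,198,26,30),(300,170,26,30),15,l[:1])
E
```

```text
clock: 9.1
position: [0.443, 0.1876, 0.0914]
ee_rot: [1.5, 1.939, -0.62]
force: [0.6, 0.5, -1.4]
width: 0.342
sleeve in pin frame mm [-0.2 -0.  46.7] force in pin frame [ 0.8  0.7 -1.3] torque [-0.03  0.83 -0.03]
clock: 9.4
position: [0.442, 0.1916, 0.0874]
ee_rot: [1.5, 1.939, -0.62]
force: [-0.0, -0.5, -0.0]
width: 0.343
sleeve in pin frame mm [-0.3 -0.  40.9] force in pin frame [ 0.3 -0.1  0.3] torque [-0.05  0.86 -0.01]
clock 9.40 pos [0.442  0.1916 0.0874] joints [-1.38  0.79  0.65  1.95  0.26  0.97 -0.72] w 0.343 F [-0.  -0.5 -0. ]
shift cm [-0.1   0.39 -0.44] |0.6| turn deg [-0.09 -0.06 -0.05] |0.1|
```

View pics/o9.png

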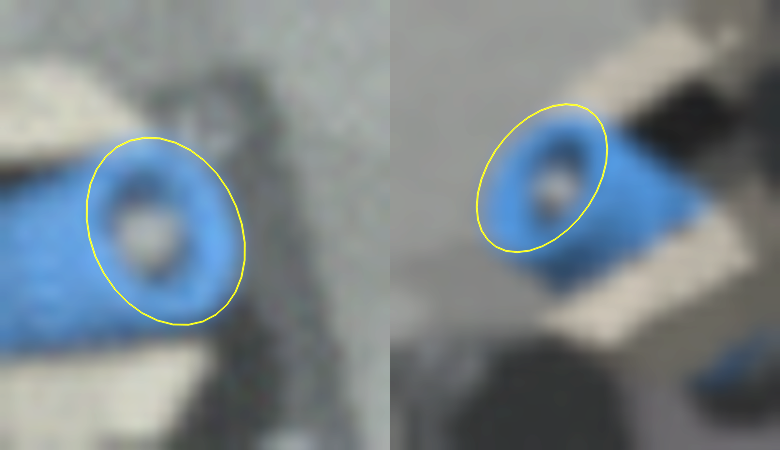

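The pin tip is visible, centred in the bore (top (195,213.5), scene (311,182.5)). The sleeve is threaded, so I go down to the flange in smaller steps.

```bash
python3 -m creep '[[[-0.05,0.2,-0.2,0,0,0,-0.6],[-0.1,0.4,-0.4,0,0,0,-0.6],[-0.1,0.4,-0.4,0,0,0,-0.6]]]'; python3 st.py 
python3 -m creep '[[[-0.03,0.1,-0.12,0,0,0,-0.6],[-0.05,0.2,-0.22,0,0,0,-0.6]]]'; python3 st.py 30
```

```text
clock: 9.8
position: [0.441, 0.1956, 0.0834]
ee_rot: [1.5, 1.939, -0.62]
force: [0.1, 0.1, -1.2]
width: 0.345
sleeve in pin frame mm [-0.4  0.  35.2] force in pin frame [ 0.8  0.1 -0.9] torque [-0.08  0.86 -0.06]
clock: 10.0
position: [0.4406, 0.1972, 0.0815]
ee_rot: [1.5, 1.938, -0.62]
force: [0.2, 0.7, -0.6]
width: 0.344
sleeve in pin frame mm [-0.2  0.  32.7] force in pin frame [-0.   0.4 -0.9] torque [-0.03  0.86 -0.04]
clock 10.00 pos [0.4406 0.1972 0.0815] joints [-1.38  0.8   0.65  1.95  0.25  0.97 -0.73] w 0.344 F [ 0.2  0.7 -0.6]
shift cm [-0.05  0.17 -0.2 ] |0.3| turn deg [-0.09 -0.04 -0.01] |0.1|
```

```bash
python3 -m creep '[[[-0.02,0.1,-0.1,0,0,0,-0.6],[-0.02,0.1,-0.1,0,0,0,-0.6]]]'; python3 st.py 
python3 -m creep '[[[-0.02,0.1,-0.1,0,0,0,-0.6],[-0.02,0.1,-0.1,0,0,0,-0.6]]]'; python3 st.py 30
```

```text
clock: 10.2
position: [0.4403, 0.1984, 0.0804]
ee_rot: [1.5, 1.939, -0.62]
force: [0.3, -0.6, -0.2]
width: 0.345
sleeve in pin frame mm [-0.2  0.1 31. ] force in pin frame [0.6 0.2 0.3] torque [0.   0.83 0.01]
clock: 10.4
position: [0.4401, 0.1993, 0.0795]
ee_rot: [1.5, 1.938, -0.62]
force: [0.0, 0.5, -0.6]
width: 0.34
sleeve in pin frame mm [-0.3  0.2 29.7] force in pin frame [ 0.1  0.1 -0.8] torque [-0.02  0.89 -0.06]
clock 10.40 pos [0.4401 0.1993 0.0795] joints [-1.38  0.8   0.64  1.94  0.25  0.97 -0.73] w 0.340 F [ 0.   0.5 -0.6]
shift cm [-0.01 -0.04  0.01] |0.0| turn deg [-0.09 -0.05 -0.02] |0.1|
```

```bash
python3 -m creep '[[[-0.02,0.1,-0.1,0,0,0,-0.6],[-0.02,0.1,-0.1,0,0,0,-0.6]]]'; python3 st.py 
python3 -m creep '[[[-0.02,0.1,-0.1,0,0,0,-0.6],[-0.02,0.1,-0.1,0,0,0,-0.6]]]'; python3 st.py
```

```text
clock: 10.6
position: [0.4402, 0.1994, 0.0791]
ee_rot: [1.5, 1.937, -0.622]
force: [1.2, -2.0, 4.9]
width: 0.346
sleeve in pin frame mm [-0.1  0.2 29.4] force in pin frame [-1.9  0.6  5. ] torque [-0.08 -0.09 -0.01]
clock: 10.8
position: [0.4402, 0.1994, 0.0789]
ee_rot: [1.5, 1.935, -0.623]
force: [0.5, -3.6, 10.2]
width: 0.342
sleeve in pin frame mm [ 0.1  0.3 29.3] force in pin frame [-4.7 -0.4  9.8] torque [-0.14 -1.25 -0.14]
```

The force rose to 10 N at z = 29.3 mm, which means the flange. I back off 1 mm and let go.

```bash
python3 -m creep '[[[0.02,-0.1,0.1,0,0,0,-0.6],[0.02,-0.1,0.1,0,0,0,0.2],[0.02,-0.1,0.1,0,0,0,0.2],[0.02,-0.1,0.1,0,0,0,0.2],[0.02,-0.1,0.1,0,0,0,0.2]]]'; 
python3 -m creep '[[[0,0,0,0,0,0,0.2],[0,0,0,0,0,0,0.2],[0,0,0,0,0,0,0.2]]]'; python3 st.py
python3 - <<'E'
from sl import *
for n in('top','scene'): cv2.imwrite(f'pics/{n}8.png',cv2.cvtColor(arm.get_image(n),cv2.COLOR_RGB2BGR))
F=pinframe(-75.5)
P,l=sleeve_lines()
pair('pics/top8.png','pics/scene8.png','pics/o10.png',(175,195,36,36),(300,170,36,36),11,l[:1])
E
```

```text
clock: 11.3
position: [0.4399, 0.2004, 0.0784]
ee_rot: [1.5, 1.939, -0.62]
force: [0.4, 0.3, -0.9]
width: 0.592
clock: 11.6
position: [0.44, 0.2002, 0.0785]
ee_rot: [1.5, 1.938, -0.62]
force: [0.8, 0.2, 0.2]
width: 0.6
sleeve in pin frame mm [-0.2  0.3 28.4] force in pin frame [-0.1  0.8  0.1] torque [-0.01  0.77 -0.06]
```

View pics/o10.png

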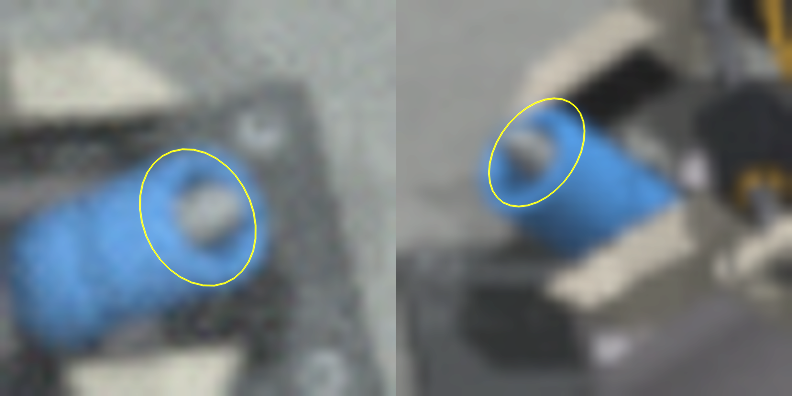

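```bash
cat > seat.py <<'E'
import sys
from plan import *
import ov
from ov import draw
P0=ov.proj
ov.proj=lambda n,p: P0(n,p)+(np.array([.5,.45]) if n=='scene' else 0)
F=pinframe(PIN['yaw']); o=np.array([PIN['x'],PIN['y'],.052])
n=sys.argv[1]; ims=[]
for h in map(float,sys.argv[3:]):
    ring=lambda z,r:[o+F@[r*np.cos(a),r*np.sin(a),z/1000] for a in np.linspace(0,6.2832,33)]
    l=[ring(h+30,.0165),ring(h-30,.0165),ring(67,.006)]
    draw(f'pics/top{n}.png','/tmp/a.png','top',(170,200,33,33),12,l); draw(f'pics/scene{n}.png','/tmp/b.png','scene',(302,170,33,33),12,l)
    ims.append(np.hstack([cv2.imread('/tmp/a.png'),cv2.imread('/tmp/b.png')]))
im=cv2.convertScaleAbs(np.vstack(ims),alpha=1.4)
f=min(1,800/im.shape[1],600/im.shape[0]); cv2.imwrite(sys.argv[2],cv2.resize(im,None,fx=f,fy=f,interpolation=cv2.INTER_AREA))
E
python3 seat.py 8 pics/o11.png 30
```

```text
(no output)
```

View pics/o11.png

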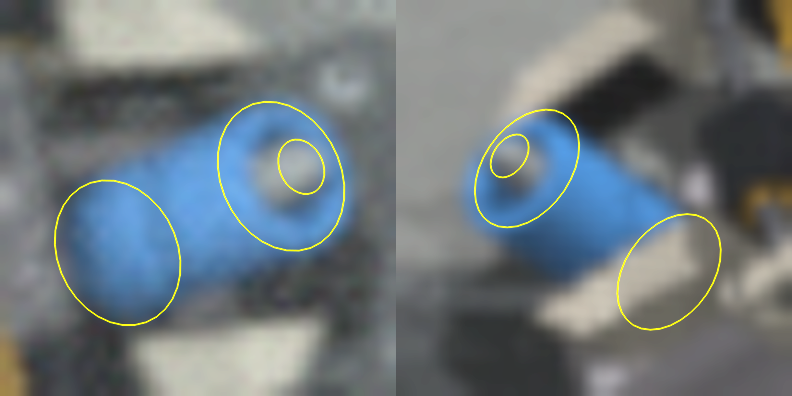

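```bash
python3 seat.py 8 pics/o12.png 32
```

```text
(no output)
```

View pics/o12.png

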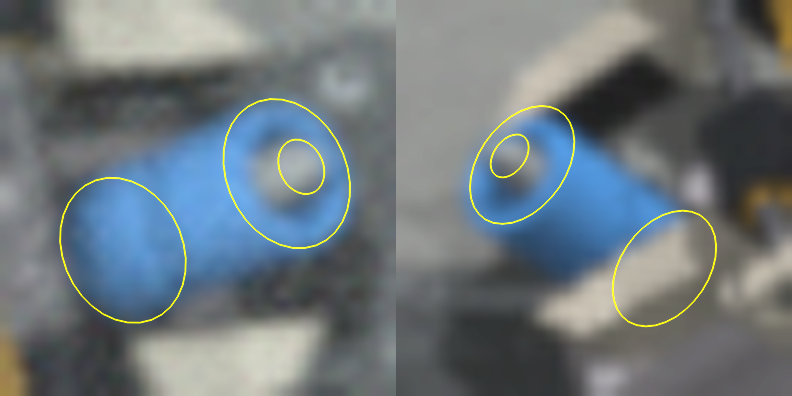

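The sleeve is seated: its rim fits z ≈ 30–32, the pin protrudes about 12 mm and the jaws are clear on both sides. It is sound, so it goes in the green tray. I now back out and regrip it from its end, in line with its axis, so that it can be stood upright.

```bash
python3 -m creep '[[[-0.4,1.4,1.4,0,0,0,0.2],[-0.8,2.8,2.8,0,0,0,0.2],[-1.1,4.1,4.2,0,0,0,0.2],[-1.1,4.1,9,0,0,0,0.2],[-1.1,4.1,14,0,0,0,0.2]]]'
python3 - <<'E'
from plan import *
F=pinframe(PIN['yaw']); xv,yv,z=F.T; o=np.array([PIN['x'],PIN['y'],.052])
Rt=np.c_[np.cross(yv,-z),yv,-z]; print(Rt.round(2))
p=o+z*.1; go(p,Rt); p=o+z*.1+[0,0,.1]; go(p,Rt)
E
```

```text
clock: 12.2
position: [0.4285, 0.2413, 0.2195]
ee_rot: [1.498, 1.939, -0.623]
force: [1.3, 1.2, 0.1]
width: 0.6
[[-0.18  0.97 -0.18]
 [ 0.68  0.25  0.68]
 [ 0.71  0.   -0.71]]
clock 12.20 pos [0.4285 0.2413 0.2195] joints [-1.48  0.62  0.7   1.8   0.28  1.29 -0.67] w 0.600 F [1.3 1.2 0.1]
shift cm [ 2.3  -8.65 -9.67] |13.2| turn deg [87.14 22.5  -0.15] |90.0|
clock 12.20 pos [0.4285 0.2413 0.2195] joints [-1.48  0.62  0.7   1.8   0.28  1.29 -0.67] w 0.600 F [1.3 1.2 0.1]
shift cm [ 2.3  -8.65  0.33] |9.0| turn deg [87.14 22.5  -0.15] |90.0|
```

```bash
python3 -m creep '[[[0.4,-1,1,8,2.1,0,0.2],[0.6,-2,1.5,16,4.2,0,0.2],[0.9,-3,1.5,24,6.3,0,0.2],[1.1,-4,1.5,32,8.4,0,0.2],[1.3,-5,1.5,40,10.5,0,0.2]]]'
python3 - <<'E'
from plan import *
F=pinframe(PIN['yaw']); xv,yv,z=F.T; o=np.array([PIN['x'],PIN['y'],.052])
Rt=np.c_[np.cross(yv,-z),yv,-z]
p=o+z*.1+[0,0,.1]; go(p,Rt)
E
```

```text
clock: 12.7
position: [0.4424, 0.1911, 0.2348]
ee_rot: [1.894, 2.45, -0.051]
force: [0.3, -0.5, -1.5]
width: 0.601
clock 12.70 pos [0.4424 0.1911 0.2348] joints [-1.08  0.23  0.63  1.96 -0.1   1.01 -0.15] w 0.601 F [ 0.3 -0.5 -1.5]
shift cm [ 0.91 -3.63 -1.21] |3.9| turn deg [46.61 12.16 -0.07] |48.2|
```

```bash
python3 -m creep '[[[0.2,-0.8,0,8,2.1,0,0.2],[0.4,-1.6,0,16,4.2,0,0.2],[0.6,-2.3,0,24,6.3,0,0.2],[0.8,-3,0,32,8.4,0,0.2],[0.9,-3.6,0,40,10.5,0,0.2]]]'
python3 - <<'E'
from plan import *
F=pinframe(PIN['yaw']); xv,yv,z=F.T; o=np.array([PIN['x'],PIN['y'],.052])
Rt=np.c_[np.cross(yv,-z),yv,-z]
p=o+z*.1+[0,0,.1]; go(p,Rt)
E
```

```text
clock: 13.2
position: [0.4521, 0.1544, 0.2349]
ee_rot: [-1.566, -2.028, -0.544]
force: [0.8, 1.1, -0.6]
width: 0.601
clock 13.20 pos [0.4521 0.1544 0.2349] joints [-0.42  0.37  0.56  1.99 -0.85  1.28  0.83] w 0.601 F [ 0.8  1.1 -0.6]
shift cm [-0.06  0.03 -1.22] |1.2| turn deg [ 6.59  1.82 -0.1 ] |6.8|
```

```bash
python3 -m creep '[[[0,0,-1,6.6,1.8,0,0.2],[0,0,-4,6.6,1.8,0,0.2],[0,0,-7.5,6.6,1.8,0,0.2],[0,0,-11,6.6,1.8,0,0.2],[0,0,-11,6.6,1.8,0,0.2]]]'
cat > st2.py <<'E'
import sys
from plan import *
F=pinframe(PIN['yaw']); xv,yv,z=F.T; o=np.array([PIN['x'],PIN['y'],.052]); Rt=np.c_[np.cross(yv,-z),yv,-z]
s=arm.observe(); print('TCP in pin mm',((s['position']-o)@F*1000).round(1),'F',(s['force']@F).round(1))
for h in sys.argv[1:]: go(o+z*float(h)/1000,Rt)
E
python3 st2.py 90 44
python3 - <<'E'
from sl import *
for n in('top','scene'): cv2.imwrite(f'pics/{n}9.png',cv2.cvtColor(arm.get_image(n),cv2.COLOR_RGB2BGR))
crop('pics/top9.png','/tmp/a.png',165,185,50,60,8); crop('pics/scene9.png','/tmp/b.png',290,155,50,60,8)
cv2.imwrite('pics/c9.png',np.hstack([cv2.imread('/tmp/a.png'),cv2.imread('/tmp/b.png')]))
E
```

```text
clock: 13.7
position: [0.4491, 0.1549, 0.1203]
ee_rot: [-1.501, -1.937, -0.604]
force: [0.2, -0.1, 0.7]
width: 0.596
TCP in pin mm [ 1.1 -2.3 97.8] F [-0.4  0.2  0.6]
clock 13.70 pos [0.4491 0.1549 0.1203] joints [-0.28  0.62  0.47  2.07 -1.04  1.25  1.16] w 0.596 F [ 0.2 -0.1  0.7]
shift cm [ 0.06  0.67 -0.47] |0.8| turn deg [ 0.48 -0.53 -0.21] |0.7|
clock 13.70 pos [0.4491 0.1549 0.1203] joints [-0.28  0.62  0.47  2.07 -1.04  1.25  1.16] w 0.596 F [ 0.2 -0.1  0.7]
shift cm [-0.75  3.82 -3.72] |5.4| turn deg [ 0.48 -0.53 -0.21] |0.7|
```

View pics/c9.png

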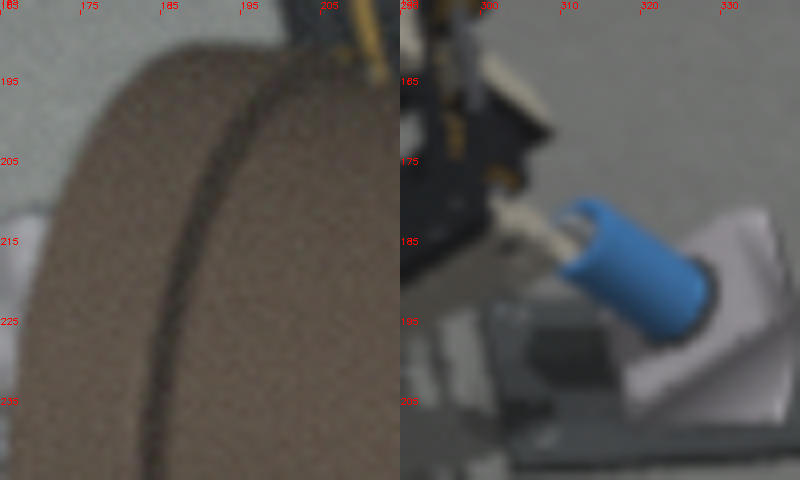

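This scene view shows the sleeve sitting squarely on the dark flange ring (about (325,193)), with the pin in its bore. I move down in line to regrip it near its upper end.

```bash
python3 -m creep '[[[0.1,0.6,-0.5,0.5,-0.5,-0.2,0.2],[0,1.2,-1.1,0.5,-0.5,-0.2,0.2],[-0.1,1.6,-1.5,0.5,-0.5,-0.2,0.2],[-0.1,1.6,-1.5,0.5,-0.5,-0.2,0.2]]]'; python3 st2.py 44
```

```text
clock: 14.2
position: [0.4495, 0.1722, 0.1087]
ee_rot: [-1.496, -1.941, -0.627]
force: [-0.1, -0.1, 1.1]
width: 0.6
TCP in pin mm [-2.4  2.4 77.7] F [-0.7 -0.1  0.9]
clock 14.20 pos [0.4495 0.1722 0.1087] joints [-0.29  0.63  0.45  2.08 -1.09  1.21  1.19] w 0.600 F [-0.1 -0.1  1.1]
shift cm [-0.79  2.08 -2.56] |3.4| turn deg [-0.14  0.33 -0.12] |0.4|
```

```bash
python3 -m creep '[[[-0.4,0.3,-0.4,0,0,0,0.2],[-0.5,1,-1.2,0,0,0,0.2],[-0.7,1.6,-2,0,0,0,0.2],[-0.8,2.1,-2.5,0,0,0,0.2],[-0.8,2.1,-2.5,0,0,0,0.2]]]'; python3 st2.py 44
python3 - <<'E'
from sl import *
for n in('scene',): cv2.imwrite(f'pics/{n}10.png',cv2.cvtColor(arm.get_image(n),cv2.COLOR_RGB2BGR))
crop('pics/scene10.png','pics/c10.png',290,155,55,55,10)
E
```

```text
clock: 14.7
position: [0.4411, 0.1931, 0.0827]
ee_rot: [-1.496, -1.94, -0.626]
force: [-0.7, 0.1, 0.2]
width: 0.602
TCP in pin mm [ 0.2 -0.5 43.6] F [-0.3 -0.6 -0.1]
clock 14.70 pos [0.4411 0.1931 0.0827] joints [-0.31  0.67  0.42  2.12 -1.15  1.16  1.23] w 0.602 F [-0.7  0.1  0.2]
shift cm [ 0.05 -0.    0.04] |0.1| turn deg [-0.11  0.23 -0.1 ] |0.3|
```

View pics/c10.png

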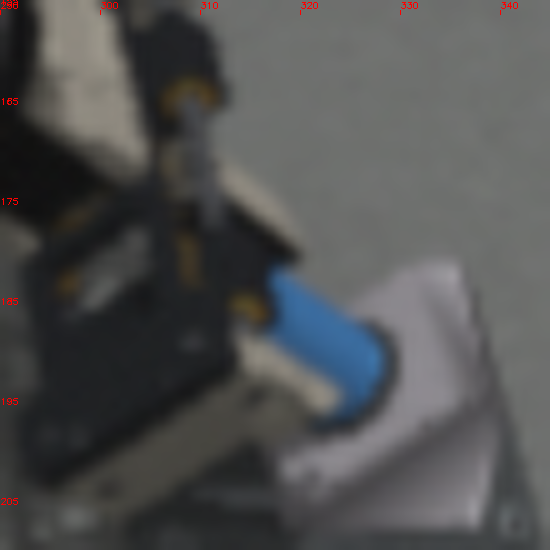

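The fingers flank the sleeve (around (322,188)) and its lower end sits on the flange. I close with 12 N and draw it straight off along the pin, going past 80 mm so that it clears the tip.

```bash
python3 -m creep '[[[0,0,0,0,0,0,-0.6],[0,0,0,0,0,0,-0.6],[0,0,0,0,0,0,-0.6],[0,0,0,0,0,0,-0.6],[0,0,0,0,0,0,-0.6]]]' 12; python3 st2.py
python3 -m creep '[[[0.1,-0.5,0.5,0,0,0,-0.6],[0.25,-1,1,0,0,0,-0.6],[0.25,-1,1,0,0,0,-0.6]]]'; python3 st2.py
```

```text
clock: 15.25
position: [0.4422, 0.192, 0.0837]
ee_rot: [-1.498, -1.94, -0.628]
force: [0.7, -1.3, 1.7]
width: 0.349
TCP in pin mm [ 0.4  0.3 45.3] F [-0.2  0.3  2.2]
clock: 15.55
position: [0.4452, 0.1812, 0.0942]
ee_rot: [-1.499, -1.941, -0.629]
force: [-0.4, -0.3, -0.3]
width: 0.343
TCP in pin mm [ 0.9  0.5 60.6] F [ 0.4 -0.5 -0. ]
```

```bash
python3 -m creep '[[[0.25,-1,1,0,0,0,-0.6],[0.5,-2,2.1,0,0,0,-0.6],[0.75,-3,3.1,0,0,0,-0.6],[1,-4,4.1,0,0,0,-0.6],[1.3,-5,5.2,0,0,0,-0.6]]]'; 
python3 -m creep '[[[0.1,-0.5,1.5,0,0,0,-0.6],[0.3,-1,4,0,0,0,-0.6],[0.3,-1,6,0,0,0,-0.6],[0.3,-1,6,0,0,0,-0.6]]]'
python3 st2.py
python3 - <<'E'
from sl import *
for n in('scene',): cv2.imwrite(f'pics/{n}11.png',cv2.cvtColor(arm.get_image(n),cv2.COLOR_RGB2BGR))
crop('pics/scene11.png','pics/c11.png',275,125,65,75,8)
go([.6467,.1405,.20],Rdown(104.5)); go([.6467,.1405,.20],Rdown(140)); go([.6467,.1405,.20],Rdown(90)); 
print([atz('top',213.45,146.59,z).round(4) for z in(.018,.022)])
E
```

```text
clock: 16.05
position: [0.4578, 0.131, 0.1466]
ee_rot: [-1.498, -1.94, -0.628]
force: [0.7, -0.5, -0.3]
width: 0.347
clock: 16.45
position: [0.4616, 0.1217, 0.2084]
ee_rot: [-1.498, -1.943, -0.632]
force: [0.1, 0.0, 0.2]
width: 0.348
TCP in pin mm [-36.2   1.5 185. ] F [-0.1  0.1  0.1]
clock 16.50 pos [0.461  0.122  0.2071] joints [-0.26  0.49  0.53  1.98 -0.92  1.38  1.03] w 0.348 F [-0.   0.9 -1.4]
shift cm [18.57  1.85 -0.71] |18.7| turn deg [-43.67 -10.81  -0.24] |45.0|
clock 16.50 pos [0.461  0.122  0.2071] joints [-0.26  0.49  0.53  1.98 -0.92  1.38  1.03] w 0.348 F [-0.   0.9 -1.4]
shift cm [18.57  1.85 -0.71] |18.7| turn deg [-38.88 -23.96  33.4 ] |56.6|
clock 16.50 pos [0.461  0.122  0.2071] joints [-0.26  0.49  0.53  1.98 -0.92  1.38  1.03] w 0.348 F [-0.   0.9 -1.4]
shift cm [18.57  1.85 -0.71] |18.7| turn deg [-44.8   -5.22 -13.99] |47.2|
[array([0.6467, 0.1405, 0.018 ]), array([0.6455, 0.1401, 0.022 ])]
```

View pics/c11.png

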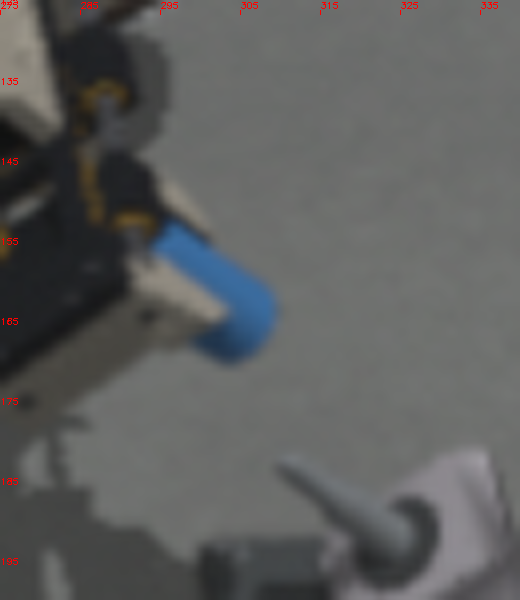

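The sleeve is held in line with the fingers, around (303,161), and the pin is bare again. Next I move over the green tray and turn upright.

```bash
python3 -m creep '[[[2.5,0.2,0.5,-8,-2,0,-0.6],[5.5,0.5,1,-16,-4,0,-0.6],[8.5,0.8,1,-24,-6,0,-0.6],[11.5,1.1,1,-32,-8,0,-0.6],[14.5,1.5,1,-40,-10,0,-0.6]]]'
python3 -m creep '[[[2,0.2,-1,-3.7,-0.8,0,-0.6],[4,0.3,-3,-3.7,-0.8,0,-0.6],[4,0.3,-6,-3.7,-0.8,0,-0.6],[4,0.3,-9,-3.7,-0.8,0,-0.6],[4,0.3,-9,-3.7,-0.8,0,-0.6]]]'
python3 - <<'E'
from sl import *
go([.6465,.1405,.052],Rdown(104.5))
for n in('top','scene'): cv2.imwrite(f'pics/{n}12.png',cv2.cvtColor(arm.get_image(n),cv2.COLOR_RGB2BGR))
crop('pics/top12.png','/tmp/a.png',180,110,66,70,6); crop('pics/scene12.png','/tmp/b.png',255,200,66,70,6)
cv2.imwrite('pics/c12.png',np.hstack([cv2.imread('/tmp/a.png'),cv2.imread('/tmp/b.png')]))
go([.6465,.1405,.052],Rdown(104.5))
E
```

```text
clock: 17.0
position: [0.6068, 0.1372, 0.2164]
ee_rot: [-1.892, -2.448, -0.058]
force: [-0.6, 0.5, -1.9]
width: 0.344
clock: 17.5
position: [0.6421, 0.1403, 0.1205]
ee_rot: [-1.915, -2.48, 0.016]
force: [-1.1, -0.1, -0.6]
width: 0.352
clock 17.50 pos [0.6421 0.1403 0.1205] joints [-0.72  0.69  0.69  1.65 -0.5   1.    0.39] w 0.352 F [-1.1 -0.1 -0.6]
shift cm [ 0.44  0.02 -6.85] |6.9| turn deg [ 0.18 -0.71 -0.16] |0.8|
clock 17.60 pos [0.645  0.14   0.1253] joints [-0.72  0.68  0.69  1.64 -0.5   1.    0.39] w 0.352 F [0.5 1.2 0.3]
shift cm [ 0.15  0.05 -7.33] |7.3| turn deg [ 0.1  -0.32 -0.13] |0.4|
```

View pics/c12.png

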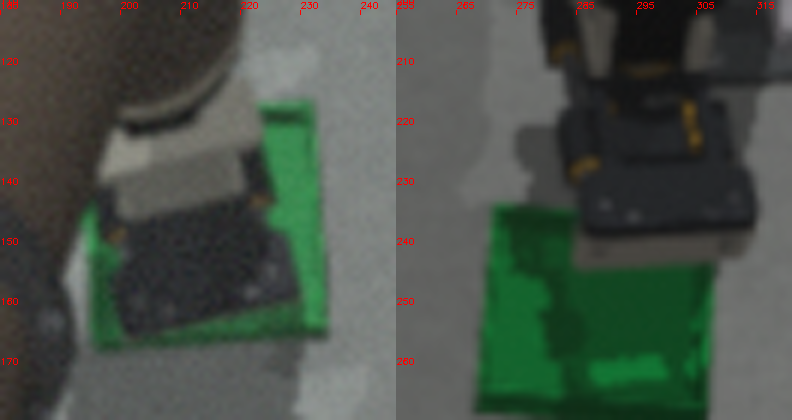

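The gripper is above the green tray in both views, with the sleeve hidden behind the fingers. I'm lowering it.

```bash
python3 -m creep '[[[0.1,0,-2,0.1,-0.3,-0.1,-0.6],[0.1,0,-4,0.1,-0.3,-0.1,-0.6],[0.1,0,-5.5,0.1,-0.3,-0.1,-0.6],[0.1,0,-6.5,0.1,-0.3,-0.1,-0.6],[0.1,0,-6.8,0.1,-0.3,-0.1,-0.6]]]'
python3 -m creep '[[[0,0,0,0,0,0,-0.6],[0,0,0,0,0,0,-0.6]]]'
python3 -c "
from plan import *
go([.6465,.1405,.050],Rdown(104.5))
cv2.imwrite('pics/scene13.png',cv2.cvtColor(arm.get_image('scene'),cv2.COLOR_RGB2BGR)); crop('pics/scene13.png','pics/c13.png',260,210,60,60,9)"
```

```text
clock: 18.1
position: [0.6464, 0.1402, 0.0573]
ee_rot: [1.922, 2.484, 0.002]
force: [-0.1, 0.4, -0.8]
width: 0.347
clock: 18.3
position: [0.6471, 0.1401, 0.0584]
ee_rot: [1.922, 2.483, 0.004]
force: [0.7, -0.3, -0.7]
width: 0.345
clock 18.30 pos [0.6471 0.1401 0.0584] joints [-0.69  0.76  0.64  1.69 -0.56  0.88  0.44] w 0.345 F [ 0.7 -0.3 -0.7]
shift cm [-0.06  0.04 -0.84] |0.8| turn deg [-0.06  0.15 -0.02] |0.2|
```

View pics/c13.png

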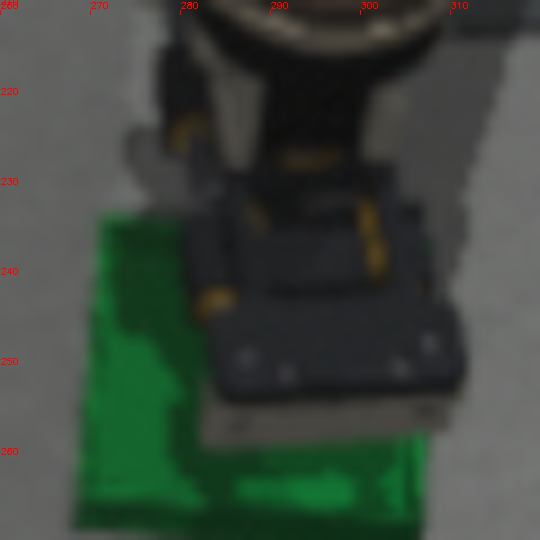

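```bash
python3 -m creep '[[[0,0,-0.3,0,0,0,-0.6],[0,0,-0.6,0,0,0,-0.6],[0,0,-0.6,0,0,0,-0.6]]]'
python3 -m creep '[[[0,0,-0.2,0,0,0,-0.6],[0,0,-0.2,0,0,0,-0.6]]]'
python3 -m creep '[[[0,0,-0.15,0,0,0,-0.6],[0,0,-0.15,0,0,0,-0.6]]]'
```

```text
clock: 18.65
position: [0.6462, 0.1402, 0.0512]
ee_rot: [1.922, 2.484, 0.002]
force: [0.4, 0.1, -0.7]
width: 0.346
clock: 18.85
position: [0.6463, 0.1402, 0.0493]
ee_rot: [1.922, 2.484, 0.002]
force: [-0.1, -0.3, -0.2]
width: 0.348
clock: 19.05
position: [0.6465, 0.1402, 0.0485]
ee_rot: [1.922, 2.484, 0.003]
force: [-1.5, 0.8, 3.6]
width: 0.349
```

Contact at TCP z = 0.0485, against an expected 0.048. I press slightly to square it on the floor, then release.

```bash
python3 -m creep '[[[0,0,-0.1,0,0,0,-0.6],[0,0,-0.1,0,0,0,-0.6]]]'
python3 -m creep '[[[0,0,0.05,0,0,0,-0.6],[0,0,0.05,0,0,0,0.1],[0,0,0.05,0,0,0,0.2],[0,0,0.05,0,0,0,0.2],[0,0,0.05,0,0,0,0.2]]]'
python3 -m creep '[[[0,0,0,0,0,0,0.2],[0,0,1,0,0,0,0.2],[0,0,3,0,0,0,0.2],[0,0,6,0,0,0,0.2],[0,0,9,0,0,0,0.2]]]'
python3 -m creep '[[[-1,0,4,0,0,0,0.2],[-5,-1,7,0,0,0,0.2],[-9,-2,8,0,0,0,0.2],[-13,-4,8,0,0,0,0.2],[-17,-6,8,0,0,0,0.2]]]'
python3 -c "
from plan import *
for n in('top','scene'): cv2.imwrite(f'pics/{n}14.png',cv2.cvtColor(arm.get_image(n),cv2.COLOR_RGB2BGR))
crop('pics/top14.png','/tmp/a.png',180,110,66,70,6); crop('pics/scene14.png','/tmp/b.png',255,215,66,70,6)
cv2.imwrite('pics/c14.png',np.hstack([cv2.imread('/tmp/a.png'),cv2.imread('/tmp/b.png')]))"
```

```text
clock: 19.25
position: [0.6465, 0.1404, 0.0482]
ee_rot: [1.922, 2.484, 0.004]
force: [-5.6, 1.3, 11.8]
width: 0.349
clock: 19.75
position: [0.6465, 0.1401, 0.0474]
ee_rot: [1.922, 2.484, 0.002]
force: [-0.3, 0.1, 0.6]
width: 0.594
clock: 20.25
position: [0.6463, 0.14, 0.139]
ee_rot: [1.923, 2.484, 0.002]
force: [1.0, -0.4, -0.6]
width: 0.6
clock: 20.75
position: [0.4752, 0.0796, 0.2183]
ee_rot: [1.922, 2.484, 0.005]
force: [-0.5, 0.2, 0.5]
width: 0.6
```

View pics/c14.png

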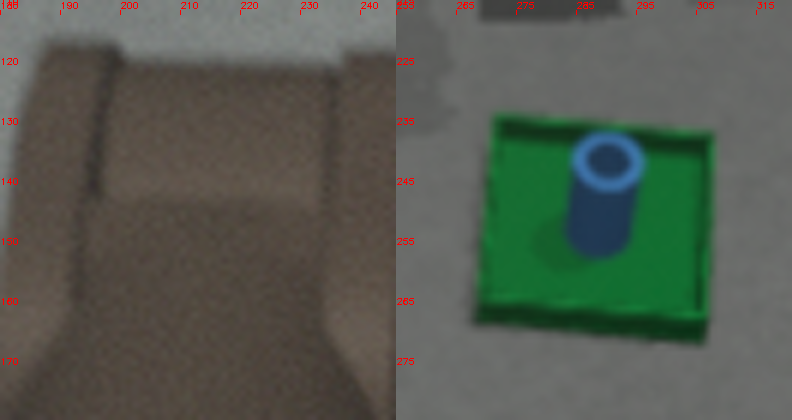

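View pics/scene14.png

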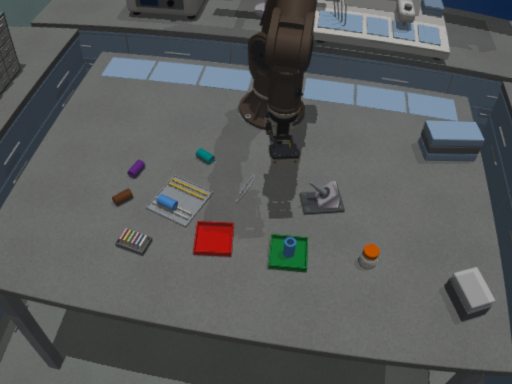

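The sleeve stands upright in the green tray (scene rim at about (290,241.5)). The bystanders and the white-lane sleeve look unmoved. A quick numeric check before I hand in.

Run:
```python
from h import *
b=np.array([.5,.45]); print('rim z=.064',atz('scene',*(np.array([289.7,241.5])-b),.064)); 
print('foot pred',proj('scene',[.6465,.1401,.004])+b,'rim pred',proj('scene',[.6465,.1401,.064])+b)
print('tray corners scene',[atz('scene',*(np.array(p)-b),.022).round(3) for p in((271,234),(307.5,236.8),(306.5,267.5),(268,265))])
a0=cv2.imread('pics/scene0.png').astype(int);a1=cv2.imread('pics/scene14.png').astype(int);d=abs(a0-a1).max(2)
for n,(x0,y0,x1,y1) in dict(jar=(355,240,385,272),cass=(112,225,156,258),forc=(232,172,258,206),white=(153,192,182,214)).items(): print(n,d[y0:y1,x0:x1].mean().round(1),d[y0:y1,x0:x1].max())
s=arm.observe(); print(s['clock'],s['force'],s['width'])
```

```text
rim z=.064 [0.64769401 0.13968703 0.064     ]
foot pred [288.09902551 253.23258841] rim pred [289.89644722 241.18013106]
tray corners scene [array([0.6  , 0.082, 0.022]), array([0.591, 0.189, 0.022]), array([0.698, 0.197, 0.022]), array([0.709, 0.089, 0.022])]
jar 2.1 4
cass 1.9 4
forc 8.4 14
white 2.4 19
20.85 [ 0.32897217 -0.45488244 -0.26404903] 0.6003746524536928
```

```bash
python3 -c "
from cell import arm
print(arm.sign_off())"
```

```text
the job is handed in; nothing more can be done
None
```

I threaded the yellow-lane sleeve on the slanting pin. It slid past the shoulder with no force and stopped on the flange, so it is sound and now stands in the green tray. The job was handed in at about 21 s; the hand-in reports no verdict.

- **On the pin:** contact came with the sleeve's middle at about 29–30 mm on the pin, with about 10 N of push. I let go there. In the pictures afterwards the sleeve sat squarely on the flange, though the overlays suggested 30–32 mm rather than exactly 30. That is inside the 26–35 mm window.
- **In the tray:** I regripped the sleeve in line with its axis and stood it near the middle of the tray, with contact at the expected height and a final press of about 12 N. The last scene picture shows it upright, released and within about 2 mm of the tray's centre. The arm hid the tray from the top camera, so this rests on the scene camera alone.
- **Everything else:** before/after pictures show the jar, cassettes and white-lane sleeve unmoved. The forceps changed only slightly in brightness, probably from the arm's shadow.
- **Disagreement:** the scene camera read about half a pixel off against the arm. I allowed for that when locating the pin.

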